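Put the calibration weights away and slide the keeper across the drawer

ROBOT

A 7-joint arm with a two-finger parallel gripper is mounted at the origin on the work surface. World frame = base frame: x ahead of the robot, y to its left, z up, the work surface at z = 0. Lengths are in m, angles in rad, forces in N, time in s.
With the tool pointing down it reaches from about 0.4 to 0.875 m from the base axis. Payload 19.3 kg.
Tool frame: the origin (TCP) lies on the centre line of the jaws, within the pads' length; the fingertips stand 8 mm ahead of it and the grasp point (between the pads) lies 11 mm behind it; z points along the fingers, y is the line along which they close (so a half turn about z gives the same grasp; the last joint's range is limited). The gripper opens to 85 mm and grips with 20 to 120 N. Pads are 22 mm wide; open, the fingers measure 114 mm over their backs; the gripper's body (76 mm by 85 mm) begins 54 mm behind the grasp point. The pads swing forward as they close: fully open they stand 13 mm farther back than shut.
Start: joints at [-1.248, 0.521, -0.036, 1.599, 0.021, 1.021, -0.113], TCP at [0.239, 0.577, 0.239] pointing down, gripper open.
Joint ranges: [-2.91, 2.91], [-0.3, 2.13], [-1.5, 1.42], [0.17, 2.43], [-1.26, 4.41], [0.16, 1.93], [-2.52, 2.52]. Speed limits (rad/s): [1.89, 1.89, 2.39, 2.39, 3.01, 3.01, 3.01].

INTERFACE

Orientations are given as [roll, pitch, yaw] about the fixed x, y, z axes, in that order (R = Rz(yaw) Ry(pitch) Rx(roll)).
In Python, from workcell import status, grab_frame, camera_params, bot, search_frame, silhouettes gives the robot as it stands.
- The arm moves only by the shell command python3 -m creep 'ROWS' [FORCE]. ROWS is JSON, a list of rows, each a list of 5 numbers: the shift along the tool's x, y, z in units of 60 mm (1.0 is 60 mm), then the turn about the tool's z in units of 8 degrees (1.0 is 8 degrees), then the opening, from 0 (shut) to 1 (fully open). In form: [[x, y, z, twist, hand], ...]. A call has 1 to 5 rows; each row is the pose to reach, as a shift and turn from the pose commanded when the call began, along the tool's axes at that moment; what a row does not reach only later rows make up. A row lasts 1/8 s, in which the tool goes at most 62.5 mm and 10.7 degrees, less where a joint would pass 70% of its speed; a pose out of reach is approached as far as the arm can. A call with a gripper value outside its range is refused whole. The fingers move at their own pace and stop on an object; FORCE is the grip in N (left out, the last holds). Time passes only in rows, so rows that repeat a pose let the fingers close. It gives the time, the measured TCP pose, the force, the opening and the grip force at its end, in the units of the state.
- status.observe(): the state, without advancing time (a new reading comes with each control period).
- grab_frame(name): name is "scene" or "top" or "wrist"; returns the picture (480x640x3 uint8, blue, green, red); there is no depth.
- camera_params(name): a dict with "K" (3x3 intrinsics, pixels), "k1" (the pictures are not rectified: a ray, as slopes to the right and down, at radius r is drawn at 1 + k1 r^2 times it, then the intrinsics apply), "rvec" (rotation vector, rad) and "tvec" (3), from world to camera coordinates, as OpenCV has them; the wrist camera has in their place "tool_from_camera" (4x4, takes a point from camera to tool coordinates, whose origin is the TCP and whose axes are the flange's). Camera axes: x right, y down, z forward; pixel columns grow to the right and rows downward; lengths in m; the calibration is good to about 2 mm. A picture is of the moment at which its call begins: read the wrist's pose just before it. camera_params takes no time and is no camera call.
- bot.job_done(): hands the job in; it is judged then, once.
Trained networks look in the newest picture that a camera, given by its name, has taken for a name from the list of things; names that differ only in an ending like _2 or _b are one class to them, and where a whole thing is asked for, a point or a joint stands for the part that bears it (a point fixed in the world has none). Each returns a list of dicts, best first, with "p" (0 to 1); they miss things now and then, are a little off and sometimes report something else, mostly with a low value. They report only what shows in the picture. A call takes as long as a camera call. They do not tell look-alikes from the thing itself.
- search_frame(camera, name): "extent" ([left, top, right, bottom] as shares, 0 to 1, of the picture: columns of its width, rows of its height, round what is visible of it).
- silhouettes(camera, name): "mask" (480x640 bool, what is visible of it) and "extent" ([left, top, right, bottom] as shares, 0 to 1, of the picture: columns of its width, rows of its height, round what is visible of it).
The state is a dict: "clock": time; "qpos": joint angles; "qd": joint speeds; "joint_efforts": joint torques, N m; "position": TCP position; "tool_rot": TCP orientation; "force": force on the tool from outside, world axes, zero at the start; "moment": the same for the moment, N m; "grip_width": finger opening in m; "finger_force": force on a finger pad.
Only numpy, scipy, OpenCV 4.12 (cv2) and the standard library are available. Lean on these libraries where they do the work, as an engineer would, in place of code of your own. Each camera call takes 0.05 s, during which the arm holds its last target. There are 200 camera calls.

TASK

Put the knobbed calibration weights away: pull the weight cabinet's drawer out, stand every knobbed weight that is on the table upright on the drawer's floor, one to a compartment, and push the drawer fully shut. Then lock up by sliding the keeper ring along its bent rail, round the corners, until it is against the stop in front of the drawer, and let it hang there. Do not disturb the gauge, the brass adaptor, the tools or the mug.

Things in the scene. Friction and masses are not known exactly. Their poses are not given: they have to be found in the camera images.
- cab: low grey weight cabinet (fixed), 230 mm deep, 270 mm wide, 115 mm high, with a bent steel rail, 10 mm in diameter, fixed to it, level at 165 mm height (centre line). Origin: on the table under the middle of its front edge; x points into the cabinet (away from the robot), y left, z up
- rail_park (a point): on the rail's centre line, at the parking stop's face: start of the side run, at (74, 185) mm in x, y of the cabinet. From here the rail runs straight to rail_bend1, bends, straight to rail_bend2, bends, straight to the end stop. The stops are discs 40 mm in diameter on the rail. A post from the table carries the rail 21 mm behind rail_park
- rail_bend1 (a point): first corner (45 degrees) of the rail's centre line, at (0, 185) mm of the cabinet; axes as the cabinet's
- rail_bend2 (a point): second corner (45 degrees) of the rail's centre line, at (-35, 150) mm of the cabinet; the front run goes from here along -y, 35 mm in front of the cabinet
- rail_end (a point): on the rail's centre line at the end stop's face, (-35, 18) mm of the cabinet. Behind the stop the rail bends back to (20, -18) and goes down to the cabinet's top
- drawer (a joint): the cabinet's drawer, m pulled out (0 shut, 0.17 fully out, along -x of the cabinet), partly open at first. About 2 N of friction plus drag 12 N s/m, stays where left. Front: plain grey panel, 12 mm thick, 266 mm wide, 20 to 100 mm above the table, its top edge can be pinched from above; shut, its back lies at x = 0 of the cabinet
- drawer_floor (a point): centre of the compartments, on the drawer's floor (30 mm above the table); moves with the drawer; axes as the cabinet's; 48.5 mm behind drawer_front. Four compartments, centres at y = -94, -31, 31, 94 mm, each 85 mm long in x and 60 mm wide. Dividers 25 mm high, side and back walls 35 mm, 4 to 6 mm thick; the front panel stands 70 mm above the floor
- drawer_front (a point): middle of the top edge of the drawer's front panel, 100 mm above the table; moves with the drawer
- keeper: light metal octagonal ring captive on the rail, with a flat tongue hanging from it, 0.14 kg. Ring 24 mm long along the rail, 44 mm across flats (one each side, to grip), 28 mm hole. Tongue 30 mm wide along the rail, 8 mm thick, to 93 mm below the ring's centre. Origin: ring centre; x along the rail, y sideways, z up. Hangs 9 mm below the centre line. Starts on the side run
- stop (a point): where the keeper's origin is when it hangs against the end stop (12 mm before the stop's face); axes as the cabinet's; the keeper arrives along -y
- weight0: knobbed calibration weight of plain steel, 62 mm tall, 0.3 to 0.5 kg: drum 50 mm in diameter up to 34 mm, neck 14 mm in diameter, knob 22 mm in diameter from 44 to 62 mm. Origin: centre of its base, z up. Stands loose on the table, or is absent. weight0 to weight3 are alike
- weight1: knobbed calibration weight of plain steel, 62 mm tall, 0.3 to 0.5 kg: drum 50 mm in diameter up to 34 mm, neck 14 mm in diameter, knob 22 mm in diameter from 44 to 62 mm. Origin: centre of its base, z up. Stands loose on the table, or is absent. weight0 to weight3 are alike
- weight2: knobbed calibration weight of plain steel, 62 mm tall, 0.3 to 0.5 kg: drum 50 mm in diameter up to 34 mm, neck 14 mm in diameter, knob 22 mm in diameter from 44 to 62 mm. Origin: centre of its base, z up. Stands loose on the table, or is absent. weight0 to weight3 are alike
- weight3: knobbed calibration weight of plain steel, 62 mm tall, 0.3 to 0.5 kg: drum 50 mm in diameter up to 34 mm, neck 14 mm in diameter, knob 22 mm in diameter from 44 to 62 mm. Origin: centre of its base, z up. Stands loose on the table, or is absent. weight0 to weight3 are alike
- gauge: bystander: green dial gauge lying face up, 100 mm in diameter, 40 mm high
- adaptor: bystander: brass adaptor standing upright, stepped, 34 mm in diameter, 50 mm tall
- driver: bystander: screwdriver lying on the table
- spanner: bystander: spanner lying on the table
- mug: bystander: white mug, 80 mm in diameter, 90 mm tall
There are look-alikes about, which are no part of the job. Several things have the shape of the keeper; the one meant has the colours described above.

How it is judged:
By the outcome, as a careful person would: the job done as asked, in the order asked, and still so for the second after the job is handed in, with the robot touching nothing.
Of weight0, weight1, weight2, weight3 only 3 to 4 are there at a start; the rules pass over those that are not, and their reading is None.
At some moment in a run one of weight0, weight1, weight2, weight3 may be knocked a few centimetres aside while the robot is not near it.
It also fails if it takes over 208 s, if anything falls off the work surface, if the arm or the gripper's body presses on something with over 40 N, if the wrist force passes 120 N, or if a joint passes its speed limit or range.

## Working session

There is one attempt and no reset: what is moved stays moved. The work goes in short steps, Python scripts to look and compute and a shell command to move; the robot and the scene stay as the last step left them, time stands still between calls to the robot, and variables do not carry over. Pictures are saved under pics/ and viewed, at most 14 in all, crops included, and the job is handed in when it is done.

```bash
ls; mkdir -p pics; cat > h.py <<'E'
import numpy as np, cv2
from scipy.spatial.transform import Rotation as R
from workcell import status, grab_frame, camera_params, bot, search_frame, silhouettes
def toolT(s=None):
    s=s or status.observe(); T=np.eye(4)
    T[:3,:3]=R.from_euler('xyz',s['tool_rot']).as_matrix(); T[:3,3]=s['position']; return T
def cam(name,T=None):
    p=camera_params(name); K=np.array(p['K'])
    if name=='wrist':
        W=(toolT() if T is None else T)@np.array(p['tool_from_camera'])
    else:
        M=np.eye(4); M[:3,:3]=cv2.Rodrigues(np.array(p['rvec'],float))[0]; M[:3,3]=np.ravel(p['tvec']); W=np.linalg.inv(M)
    return K,p['k1'],W
def ray(c,uv):
    K,k1,W=c; d=(np.array([uv[0],uv[1],1.])@np.linalg.inv(K).T)[:2]; x=d.copy()
    for _ in range(20): x=d/(1+k1*(x@x))
    return W[:3,3],W[:3,:3]@np.r_[x,1]
def hit(c,uv,z):
    o,d=ray(c,uv); return o+d*(z-o[2])/d[2]
def proj(c,P):
    K,k1,W=c; p=np.linalg.inv(W)@np.r_[P,1]; x=p[:2]/p[2]; x=x*(1+k1*(x@x)); return (K@np.r_[x,1])[:2]
def rel(P,T=None):
    "world point -> rows units in tool axes"
    T=toolT() if T is None else T
    return (T[:3,:3].T@(np.array(P)-T[:3,3]))/0.06
E
python3 - <<'E'
from h import *
s=status.observe(); print(s)
for n in ['scene','top']:
    cv2.imwrite(f'pics/{n}0.png',grab_frame(n))
    c=cam(n); print(n,c[2].round(3),c[0],c[1])
print(camera_params('wrist'))
for n in ['top','scene']:
  for k in ['weight0','keeper','cab','drawer','gauge','adaptor','mug','driver','spanner']:
    for d in search_frame(n,k): print(n,k,round(d['p'],2),(np.array(d['extent'])*[640,480,640,480]).round())
E
```

```text
pics
{'clock': 0.0, 'qpos': array([-1.24818513,  0.52203198, -0.03633597,  1.59999418,  0.02119146,
        1.02108603, -0.11280439]), 'qd': array([-0.00012347, -0.00051767, -0.00085978, -0.00069406, -0.00126881,
       -0.00198428, -0.00029904]), 'joint_efforts': array([ 4.26989072e-04, -9.27107978e+01,  1.98019713e+00, -3.69934380e+01,
        1.78370951e-02,  8.31448036e-03,  4.57472652e-06]), 'position': array([0.23914494, 0.57708986, 0.23871938]), 'tool_rot': array([-3.14045982e+00,  6.88090275e-05,  2.74876985e+00]), 'force': array([-0.18145885, -0.04675631,  0.62332372]), 'moment': array([0.00228208, 0.01095685, 0.04489436]), 'finger_force': 0.0, 'grip_width': 0.0852414717519997}
scene [[-0.84   0.369 -0.398  1.133]
 [ 0.542  0.541 -0.643  0.837]
 [-0.021 -0.756 -0.655  0.952]
 [ 0.     0.     0.     1.   ]] [[586.01033029   0.         326.49010511]
 [  0.         586.01033029 241.07380137]
 [  0.           0.           1.        ]] -0.06038279055880822
top [[ 0.015 -0.997  0.079  0.512]
 [-1.    -0.014  0.007 -0.011]
 [-0.006 -0.079 -0.997  1.389]
 [ 0.     0.     0.     1.  
[... 1434 characters left out ...]
 [293. 119. 439. 268.]
scene weight0 0.87 [407. 272. 430. 303.]
scene weight0 0.84 [278. 165. 299. 193.]
scene weight0 0.72 [486. 329. 510. 361.]
scene weight0 0.7 [378. 295. 399. 328.]
scene keeper 0.82 [324. 296. 348. 342.]
scene keeper 0.82 [239. 300. 264. 345.]
scene keeper 0.71 [289. 311. 308. 356.]
scene keeper 0.65 [301. 245. 323. 292.]
scene keeper 0.65 [418. 223. 438. 263.]
scene cab 0.79 [176. 182. 352. 331.]
scene cab 0.68 [280. 166. 299. 188.]
scene drawer 0.86 [276. 181. 351. 274.]
scene drawer 0.61 [176. 187. 350. 329.]
scene gauge 0.69 [375. 348. 428. 408.]
scene adaptor 0.74 [429. 316. 440. 340.]
scene driver 0.82 [406. 405. 515. 422.]
scene spanner 0.37 [174. 181. 351. 331.]
```

View pics/scene0.png

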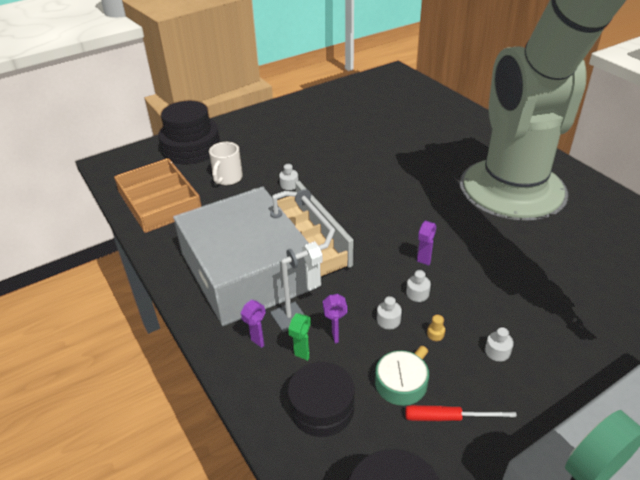

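View pics/top0.png

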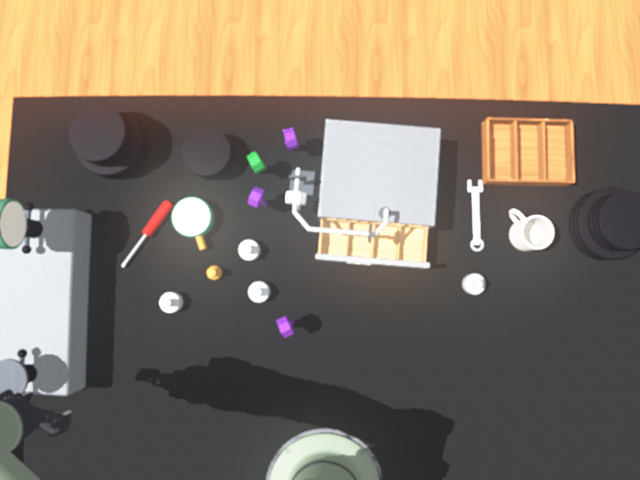

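The scene picture shows the silver keeper on the rail near (312,262), and the top picture shows it at (297,193). There are four steel weights, at about (249,250), (260,292), (171,302) and (474,284) in the top picture. The purple and green rings are look-alikes, and the drawer is half open with its front at about (373,262).

```bash
cat >> h.py <<'E'
def cabT(p):
    T=np.eye(4); T[:3,:3]=R.from_euler('z',p[2]).as_matrix(); T[:2,3]=p[:2]; return T
def weights(n, c=None):
    "table weights from the knob-top end of the boxes; base centre via mid box at ~mid height"
    c=c or cam(n); out=[]
    for d in search_frame(n,'weight0'):
        e=np.array(d['extent'])*[640,480,640,480]; out.append((round(d['p'],2),e.round(),hit(c,((e[0]+e[2])/2,(e[1]+e[3])/2),0.028).round(4)))
    return out
E
python3 - <<'E'
from h import *
from scipy.optimize import least_squares
c=cam('top'); s=cam('scene')
pts=[(c,(326,120),(.23,.135,.115)),(c,(441,128),(.23,-.135,.115)),(c,(437,225),(0,-.135,.115)),(c,(319,217),(0,.135,.115)),
 (c,(293,207),(0,.185,.165)),(c,(312,231),(-.035,.15,.165)),
 (s,(176,219),(.23,.135,.115)),(s,(263,191),(.23,-.135,.115))]
f=lambda p: np.ravel([proj(k,(cabT(p)@np.r_[P,1])[:3])-uv for k,uv,P in pts])
r=least_squares(f,[.75,0,0],loss='soft_l1'); print(r.x, f(r.x).reshape(-1,2).round(1))
T=cabT(r.x)
for P in [(0,0,0),(.074,.185,.165),(0,.185,.165),(-.035,.15,.165),(-.035,.018,.165)]: print(P,(T@np.r_[P,1])[:3].round(4), proj(c,(T@np.r_[P,1])[:3]).round())
# drawer front top edge outer corners in top view
for uv in [(316,262),(429,267)]: print('drawer front', (np.linalg.inv(T)@np.r_[hit(c,uv,.1),1])[:3].round(4))
print('keeper', (np.linalg.inv(T)@np.r_[hit(c,(296,198),.16),1])[:3].round(4))
for n in ['top','scene']:
  for w in weights(n): print(n,w)
np.save('cab.npy',r.x)
E
```

```text
[ 0.64950399 -0.1153299  -0.06377753] [[  1.2  -0.4]
 [  0.9   0.7]
 [ -0.9   0.9]
 [  0.4  -0.3]
 [  3.4   5.4]
 [ -1.2  -1.7]
 [ 37.9  67.6]
 [-90.5  24.2]]
(0, 0, 0) [ 0.6495 -0.1153  0.    ] [374. 226.]
(0.074, 0.185, 0.165) [0.7351 0.0646 0.165 ] [299. 180.]
(0, 0.185, 0.165) [0.6613 0.0693 0.165 ] [296. 212.]
(-0.035, 0.15, 0.165) [0.6241 0.0366 0.165 ] [311. 229.]
(-0.035, 0.018, 0.165) [ 0.6157 -0.0951  0.165 ] [370. 234.]
drawer front [-0.1041  0.1348  0.1   ]
drawer front [-0.0952 -0.1273  0.1   ]
keeper [0.0327 0.1889 0.16  ]
top (0.91, array([462., 276., 486., 296.]), array([ 0.5034, -0.3597,  0.028 ]))
top (0.85, array([238., 239., 260., 261.]), array([0.583 , 0.1937, 0.028 ]))
top (0.71, array([248., 283., 270., 301.]), array([0.4816, 0.1653, 0.028 ]))
top (0.61, array([161., 294., 184., 316.]), array([0.4461, 0.3785, 0.028 ]))
scene (0.87, array([407., 272., 430., 303.]), array([0.4876, 0.1744, 0.028 ]))
scene (0.84, array([278., 165., 299., 193.]), array([ 0.5164, -0.3476,  0.028 ]))
scene (0.72, array([486., 329., 510., 361.]), array([0.4597, 0.3885, 0.028 ]))
scene (0.7, array([378., 295., 399., 328.]), array([0.5851, 0.1944, 0.028 ]))
```

```bash
cat >> h.py <<'E'
CAB=np.load('cab.npy')
def cw(x,y,z): return (cabT(CAB)@np.array([x,y,z,1.]))[:3]
def plan(P,yaw=None):
    s=status.observe(); T=toolT(s); v=rel(P,T); y=s['tool_rot'][2]
    tw=0 if yaw is None else -np.degrees((yaw-y+np.pi)%(2*np.pi)-np.pi)/8
    print('plan',v.round(2),'twist',round(tw,2),'q',np.round(s['qpos'],2)[[0,6]])
E
python3 -c "
from h import *
plan(cw(-.098,-.04,.22),CAB[2]+np.pi/2)"
```

```text
plan [-9.41 -9.21  0.32] twist 8.89 q [-1.25 -0.11]
```

```bash

python3 -m creep '[[-0.6,-0.6,0,0,1],[-1.3,-1.3,0,0,1],[-1.95,-1.9,0,0,1],[-2.6,-2.5,0,0,1],[-3.2,-3.1,0,0,1]]' >/dev/null
python3 -m creep '[[-0.6,-0.6,0,0,1],[-1.3,-1.3,0,0,1],[-1.95,-1.9,0,0,1],[-2.6,-2.5,0,0,1],[-3.2,-3.1,0,0,1]]' >/dev/null
python3 -m creep '[[-0.6,-0.6,0,0,1],[-1.3,-1.3,0,0,1],[-1.95,-1.9,0,0,1],[-2.6,-2.5,0,0,1],[-3.0,-3.0,0.3,0,1]]'
python3 -m creep '[[0,0,0,1,1],[0,0,0,2,1],[0,0,0,3,1],[0,0,0,4,1],[0,0,0,5,1]]' >/dev/null
python3 -m creep '[[0,0,0,1,1],[0,0,0,2,1],[0,0,0,3,1],[0,0,0,3.9,0.6],[0,0,0,3.9,0.6]]'
python3 - <<'E'
from h import *
plan(cw(-.098,-.04,.22),CAB[2]+np.pi/2)
T=toolT(); cv2.imwrite('pics/w1.png',grab_frame('wrist')); c=cam('wrist',T)
for k in ['drawer','drawer_front']:
  for d in search_frame('wrist',k): print(k,d['p'],(np.array(d['extent'])*[640,480,640,480]).round())
for y in (-.1,-.04,.05): print(proj(c,cw(-.098,y,.1)))
E
```

```text
clock: 2.98
position: [0.5503, -0.1508, 0.2219]
tool_rot: [3.141, 0.003, 2.748]
force: [-0.7, -0.4, -0.8]
grip_width: 0.0852
finger_force: 0.0
clock: 4.22
position: [0.549, -0.1483, 0.2213]
tool_rot: [-3.141, 0.0, 1.507]
force: [0.0, 0.1, -0.1]
grip_width: 0.0522
finger_force: 0.0
plan [-0.01  0.    0.02] twist 0.0 q [-0.23  0.4 ]
drawer 0.94 [323.   0. 500. 349.]
drawer_front 0.73 [320.   2. 497. 351.]
[321.49225409 313.75652544]
[321.51397879 229.981512  ]
[321.55575105  83.81165181]
```

View pics/w1.png

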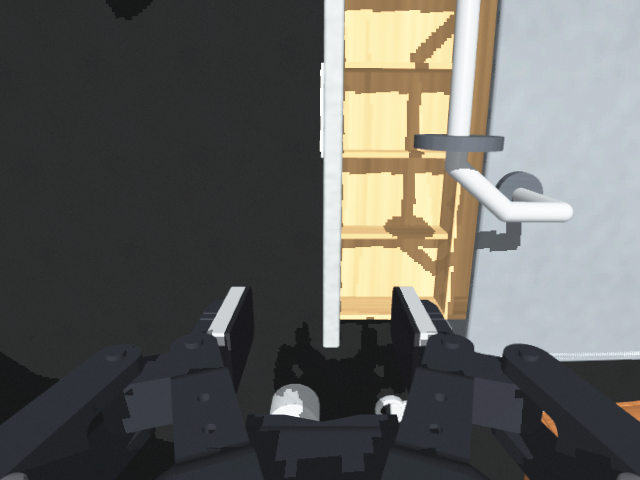

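The wrist picture shows the drawer front's top edge running vertically at about x=333 px, with its right end at (331,347). The rail stop is at (460,142). I'll use these to refine the cabinet pose and the drawer opening.

```bash
python3 - <<'E'
from h import *
c=cam('wrist'); I=np.linalg.inv(cabT(CAB))
for uv,z in [((333,150),.1),((331,344),.1),((332,347),.1),((334,10),.1),((460,138),.165),((459,5),.165),((464,355),.115),((499,5),.115)]:
    print(uv,(I@np.r_[hit(c,uv,z),1])[:3].round(4))
plan(cw(-.093,-.04,.082))
E
```

```text
(333, 150) [-0.091   0.0111  0.1   ]
(331, 344) [-0.0911 -0.1238  0.1   ]
(332, 347) [-0.0904 -0.1262  0.1   ]
(334, 10) [-0.0911  0.0905  0.1   ]
(460, 138) [-0.0345  0.0214  0.165 ]
(459, 5) [-0.0393  0.0775  0.165 ]
(464, 355) [-0.0011 -0.1236  0.115 ]
(499, 5) [-0.0018  0.0909  0.115 ]
plan [-0.01  0.09  2.32] twist 0 q [-0.23  0.4 ]
```

```bash

python3 -m creep '[[0,0.12,0.6,0,0.6],[0,0.12,1.2,0,0.6],[0,0.12,1.8,0,0.6],[0,0.12,2.3,0,0.6],[0,0.12,2.3,0,0.6]]' 
python3 -m creep '[[0,0,0,0,0],[0,0,0,0,0],[0,0,0,0,0],[0,0,0,0,0],[0,0,0,0,0]]' 40
python3 -m creep '[[0,-0.25,0,0,0],[0,-0.5,0,0,0],[0,-0.75,0,0,0],[0,-1.0,0,0,0],[0,-1.2,0,0,0]]'
python3 -m creep '[[0,-0.1,0,0,0],[0,-0.17,0,0,0],[0,-0.17,0,0,0]]'
```

```text
clock: 5.0
position: [0.5551, -0.1488, 0.0819]
tool_rot: [-3.138, -0.0, 1.507]
force: [-0.4, -0.3, 0.4]
grip_width: 0.0512
finger_force: 0.0
clock: 5.62
position: [0.5569, -0.1491, 0.0847]
tool_rot: [3.14, -0.0, 1.506]
force: [-1.6, 0.6, 8.9]
grip_width: 0.0113
finger_force: 40.3
clock: 6.25
position: [0.4852, -0.1443, 0.0846]
tool_rot: [3.138, -0.0, 1.506]
force: [3.3, 0.8, 7.9]
grip_width: 0.0111
finger_force: 41.4
clock: 6.62
position: [0.4748, -0.1436, 0.0846]
tool_rot: [3.139, -0.0, 1.506]
force: [-1.6, 1.7, 14.0]
grip_width: 0.0115
finger_force: 42.3
```

```bash

python3 -m creep '[[0,0,0,0,0.4],[0,0,0,0,0.5],[0,0,-0.6,0,0.5],[0,0,-1.5,0,0.5],[0,0,-2.4,0,0.5]]' 
python3 - <<'E'
from h import *
T=toolT(); cv2.imwrite('pics/w2.png',grab_frame('wrist'))
print((np.linalg.inv(cabT(CAB))@np.r_[.4748,-.1436,.1,1])[:2])
for w in weights('wrist',cam('wrist',T)): print('w',w)
grab_frame('top')
for w in weights('top'): print(w)
E
```

```text
clock: 7.25
position: [0.4738, -0.1437, 0.2289]
tool_rot: [-3.141, 0.0, 1.506]
force: [0.7, 0.8, 0.1]
grip_width: 0.0427
finger_force: 0.0
[-0.17254703 -0.03934726]
w (0.73, array([342., 383., 394., 420.]), array([ 0.5066, -0.3427,  0.028 ]))
w (0.57, array([315.,   1., 608., 346.]), array([ 0.5911, -0.1249,  0.028 ]))
w (0.42, array([467., 461., 515., 480.]), array([ 0.6349, -0.4415,  0.028 ]))
(0.94, array([239., 239., 260., 261.]), array([0.5835, 0.1914, 0.028 ]))
(0.88, array([159., 294., 184., 311.]), array([0.4511, 0.3815, 0.028 ]))
(0.68, array([247., 284., 272., 301.]), array([0.4797, 0.1653, 0.028 ]))
(0.59, array([464., 274., 486., 297.]), array([ 0.5043, -0.3624,  0.028 ]))
```

View pics/w2.png

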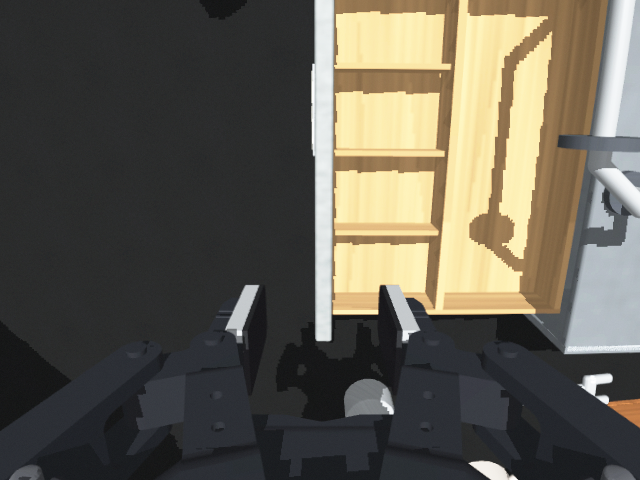

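The drawer is out. The divider tops show at rows ~67, 153 and 230 px around columns 335–440, with the compartments' back wall near column 440. I'll check the y calibration against these.

```bash
python3 - <<'E'
from h import *
c=cam('wrist'); I=np.linalg.inv(cabT(CAB))
for uv,z in [((380,67),.055),((380,153),.055),((380,230),.055),((380,298),.065),((380,311),.065),((324,338),.1),((323,150),.1),((438,229),.055),((445,153),.055)]:
    print(uv,z,(I@np.r_[hit(c,uv,z),1])[:3].round(4))
E
```

```text
(380, 67) 0.055 [-0.1309  0.0661  0.055 ]
(380, 153) 0.055 [-0.1288  0.0056  0.055 ]
(380, 230) 0.055 [-0.1266 -0.0538  0.055 ]
(380, 298) 0.065 [-0.1259 -0.1072  0.065 ]
(380, 311) 0.065 [-0.1254 -0.1186  0.065 ]
(324, 338) 0.1 [-0.1706 -0.1226  0.1   ]
(323, 150) 0.1 [-0.1715  0.0109  0.1   ]
(438, 229) 0.055 [-0.0809 -0.053   0.055 ]
(445, 153) 0.055 [-0.08    0.0059  0.055 ]
```

```bash
cat >> h.py <<'E'
def overlay(n,path,box,D,p=None,S=3,img=None):
    img=grab_frame(n) if img is None else img; c=cam(n); x0,y0,x1,y1=box
    im=cv2.resize(img[y0:y1,x0:x1],None,fx=S,fy=S,interpolation=cv2.INTER_CUBIC); T=cabT(CAB if p is None else p)
    L=[((0,-.135,.115),(0,.135,.115)),((.23,-.135,.115),(.23,.135,.115)),((0,-.135,.115),(.23,-.135,.115)),((0,.135,.115),(.23,.135,.115)),((.23,.135,0),(.23,.135,.115)),((.23,-.135,0),(.23,-.135,.115)),
     ((.074,.185,.165),(0,.185,.165)),((0,.185,.165),(-.035,.15,.165)),((-.035,.15,.165),(-.035,.018,.165)),((-D-.012,-.133,.1),(-D-.012,.133,.1)),((-D,-.133,.1),(-D,.133,.1))]
    L+=[((-D+.002,y,.055),(-D+.083,y,.055)) for y in (-.0625,0,.0625)]
    for a,b in L:
        q=[tuple(np.int32((proj(c,(T@np.r_[P,1])[:3])-[x0,y0]+.5)*S)) for P in (a,b)]
        cv2.line(im,q[0],q[1],(0,0,255),1,cv2.LINE_AA)
    return im
E
python3 - <<'E'
from h import *
a=overlay('top',None,(270,110,470,310),.168); b=overlay('scene',None,(160,160,360,360),.168,S=3)
a=cv2.resize(a,(400,600)) if 0 else a
cv2.imwrite('pics/ova.png',a); cv2.imwrite('pics/ovb.png',b)
E
```

```text
(no output)
```

View pics/ova.png

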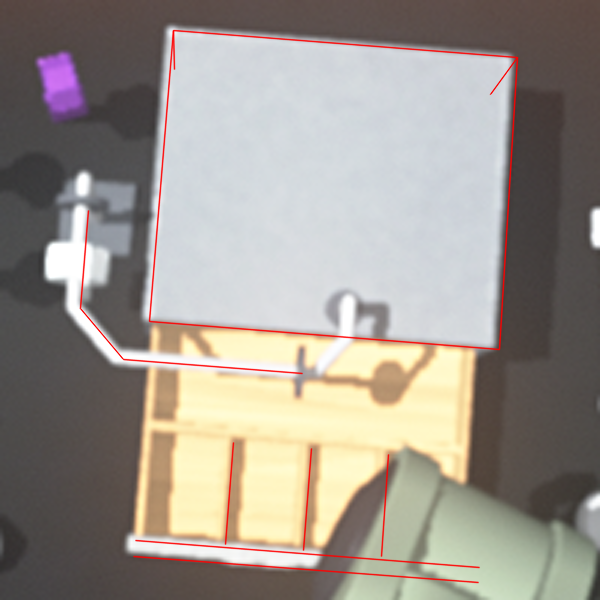

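View pics/ovb.png

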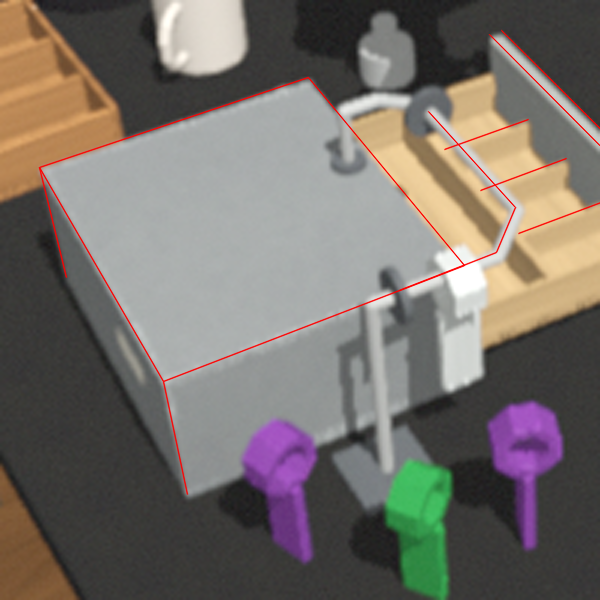

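The cabinet wireframe fits both pictures to 1–2 px. The rail and drawer sit about 3.5 mm further along +y, as the wrist view also says, so I'll shift by that. Next I'll fit the weight positions by projecting the weight model.

```bash
cat >> h.py <<'E'
from scipy.optimize import least_squares
_a=np.linspace(0,2*np.pi,24,endpoint=False)
WM=np.array([[r*np.cos(a),r*np.sin(a),z] for r,z in [(.025,0),(.025,.034),(.011,.044),(.011,.062)] for a in _a])
def box(c,p,z0=0):
    q=np.array([proj(c,m+[p[0],p[1],z0]) for m in WM]); return np.r_[q.min(0),q.max(0)]
def fitw(n,T=None,pmin=.4,z0=0):
    c=cam(n,T); out=[]
    for d in search_frame(n,'weight0'):
        e=np.array(d['extent'])*[640,480,640,480]
        if d['p']<pmin: continue
        r=least_squares(lambda p: box(c,p,z0)-e, hit(c,((e[0]+e[2])/2,(e[1]+e[3])/2),z0+.03)[:2],x_scale=.01,diff_step=1e-3)
        print(n,round(d['p'],2),e.round(),r.x.round(4),'rms px',round(float(np.sqrt(np.mean(r.fun**2))),1)); out.append(r.x)
    return out
E
python3 - <<'E'
from h import *
p=CAB.copy(); p[:2]+=.0035*np.array([-np.sin(p[2]),np.cos(p[2])]); np.save('cab.npy',p); print(p)
fitw('top'); fitw('scene')
E
python3 - <<'E'
from h import *
plan([.508,-.352-.05,.2],1.506)
E
```

```text
[ 0.64972706 -0.11183702 -0.06377753]
top 0.75 [466. 274. 486. 294.] [ 0.509  -0.3682] rms px 1.4
top 0.74 [248. 282. 268. 301.] [0.4822 0.17  ] rms px 1.1
top 0.69 [238. 240. 261. 261.] [0.5822 0.1937] rms px 0.2
scene 0.93 [377. 295. 401. 328.] [0.5814 0.1922] rms px 0.1
scene 0.73 [488. 329. 512. 362.] [0.454  0.3896] rms px 1.5
scene 0.57 [407. 272. 430. 298.] [0.4801 0.1658] rms px 1.6
scene 0.55 [279. 166. 298. 190.] [ 0.5112 -0.3559] rms px 0.9
scene 0.41 [178. 175. 383. 328.] [ 0.6861 -0.0947] rms px 78.1
plan [-4.26  0.85  0.44] twist 0.0 q [-0.29  0.4 ]
```

```bash

python3 -m creep '[[-0.9,0.2,0,0,0.55],[-1.8,0.4,0.1,0,0.55],[-2.7,0.55,0.2,0,0.55],[-3.6,0.7,0.3,0,0.55],[-4.3,0.85,0.4,0,0.55]]' >/dev/null
python3 -m creep '[[0,0,0,0,0.55]]'
python3 - <<'E'
from h import *
T=toolT(); grab_frame('wrist'); w=fitw('wrist',T)
if w: plan([*w[0],.05])
plan([.51,-.358,.05])
E
```

```text
clock: 8.4
position: [0.5066, -0.4075, 0.2013]
tool_rot: [-3.139, 0.001, 1.502]
force: [-0.2, -0.2, 0.5]
grip_width: 0.0471
finger_force: 0.0
wrist 0.96 [287. 121. 352. 187.] [ 0.5075 -0.3637] rms px 1.7
plan [ 0.67 -0.04  2.54] twist 0 q [0.24 0.84]
plan [ 0.77 -0.01  2.54] twist 0 q [0.24 0.84]
```

```bash

python3 -m creep '[[0.68,-0.03,0,0,0.55],[0.68,-0.03,0.8,0,0.55],[0.68,-0.03,1.6,0,0.55],[0.68,-0.03,2.2,0,0.55],[0.68,-0.03,2.53,0,0.55]]'
python3 -m creep '[[0,0,0,0,0.55],[0,0,0,0,0],[0,0,0,0,0],[0,0,0,0,0],[0,0,0,0,0]]' 40
python3 -m creep '[[0,0,-0.5,0,0],[0,0,-1.2,0,0],[0,0,-2,0,0],[0,0,-2.5,0,0]]'
python3 - <<'E'
from h import *
T=toolT(); cv2.imwrite('pics/w3.png',grab_frame('wrist'));
plan(cw(-.122,-.094,.2),CAB[2]+np.pi/2)
E
```

```text
clock: 9.12
position: [0.5089, -0.3619, 0.0499]
tool_rot: [-3.14, -0.001, 1.507]
force: [0.4, 0.1, -0.1]
grip_width: 0.0466
finger_force: 0.0
clock: 9.75
position: [0.5096, -0.364, 0.0528]
tool_rot: [3.14, 0.001, 1.506]
force: [-2.2, 0.7, 9.5]
grip_width: 0.0206
finger_force: 39.6
clock: 10.25
position: [0.5095, -0.3638, 0.2043]
tool_rot: [3.139, 0.001, 1.506]
force: [0.8, -0.2, -3.5]
grip_width: 0.0199
finger_force: 40.0
plan [2.79 0.01 0.12] twist -0.01 q [0.16 0.79]
```

View pics/w3.png

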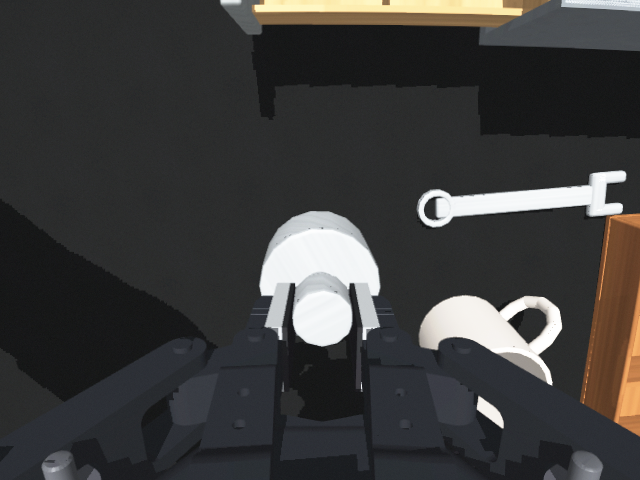

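The weight is held upright by the knob, with the knob's top face centred near (322,318). I'll measure its offset along tool x.

```bash
python3 - <<'E'
from h import *
T=toolT(); c=cam('wrist',T)
for v in (314,318,322): print((rel(hit(c,(322,v),T[2,3]+.009),T)*60).round(1))
print(proj(c,(T@[0,0,-.009,1])[:3]), 'r', 405*.011/ (np.linalg.inv(c[2])@T@[0,0,-.009,1])[2])
e=None
def f(o):  # drum outer: bottom of drum far edge
    return [proj(c,(T@np.r_[o+.025,0,.0528-.034,1])[:3]).round(1)]
for o in (-.005,0,.005): print(o,f(o), proj(c,(T@np.r_[o-.011,0,-.009,1])[:3]).round(1), proj(c,(T@np.r_[o+.025,0,.0528,1])[:3]).round(1))
E
```

```text
[ 5.4  0.5 -9. ]
[ 3.9  0.5 -9. ]
[ 2.4  0.5 -9. ]
[320.53007717 328.22621969] r 32.31918267733251
-0.005 [array([320.8, 247.6])] [320.6 368.7] [321.  225.8]
0 [array([320.8, 235.3])] [320.5 356.4] [321.  215.5]
0.005 [array([320.8, 222.9])] [320.5 343.7] [321. 205.]
```

```bash

python3 -m creep '[[0.7,0,0,0,0],[1.4,0,0,0,0],[2.1,0,0,0,0],[2.77,0,0.1,0,0],[2.77,0,0.1,0,0]]' >/dev/null
python3 -m creep '[[0,0,0.5,0,0],[0,0,1.0,0,0],[0,0,1.0,0,0]]'
python3 - <<'E'
from h import *
T=toolT(); cv2.imwrite('pics/w4.png',grab_frame('wrist'));
plan(cw(-.122,-.095,.083),CAB[2]+np.pi/2)
E
```

```text
clock: 11.3
position: [0.5188, -0.198, 0.1343]
tool_rot: [-3.139, -0.0, 1.505]
force: [-0.5, 0.0, -2.8]
grip_width: 0.0204
finger_force: 39.9
plan [-0.01  0.04  0.88] twist -0.01 q [-0.1   0.59]
```

View pics/w4.png

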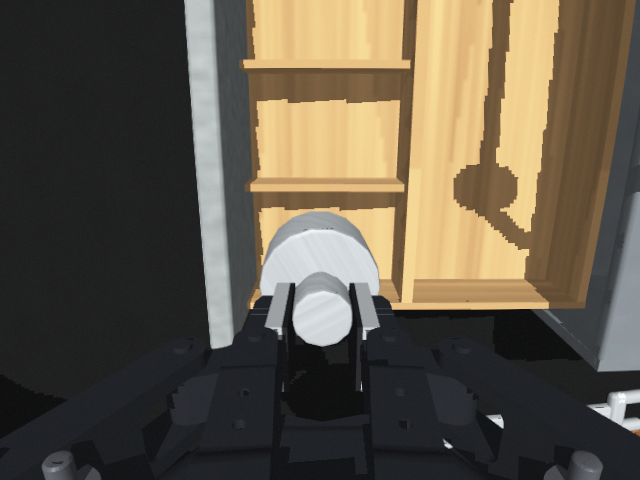

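The weight is above the right-hand compartment. Its divider top is at row ~184 and the outer side wall's top runs over rows ~284–306.

```bash
python3 - <<'E'
from h import *
T=toolT(); c=cam('wrist',T)
for uv,z in [((326,180),.055),((326,188),.055),((326,60),.055),((326,67),.055),((480,281),.065),((480,306),.065),((480,301),.065),((250,200),.055),((406,200),.055)]:
    print(uv,(rel(hit(c,uv,z),T)*60).round(1))
E
```

```text
(326, 180) [37.7  2.6 80.6]
(326, 188) [33.5  2.6 80.6]
(326, 60) [97.2  2.4 80.6]
(326, 67) [93.9  2.4 80.6]
(480, 281) [-15.6  86.5  70.5]
(480, 306) [-30.5  88.2  70.5]
(480, 301) [-27.5  87.8  70.5]
(250, 200) [ 27.  -38.1  80.7]
(406, 200) [27.1 45.5 80.6]
```

```bash

python3 -m creep '[[0.03,0.05,0.0,0,0],[0.03,0.05,0.3,0,0],[0.03,0.05,0.5,0,0],[0.03,0.05,0.65,0,0],[0.03,0.05,0.78,0,0]]'
python3 -m creep '[[0,0,0.03,0,0],[0,0,0.06,0,0],[0,0,0.06,0,0]]'
```

```text
clock: 11.98
position: [0.5229, -0.1962, 0.088]
tool_rot: [-3.141, 0.0, 1.506]
force: [-0.2, -0.9, -3.0]
grip_width: 0.0203
finger_force: 40.2
clock: 12.35
position: [0.5231, -0.1961, 0.0853]
tool_rot: [3.141, 0.0, 1.506]
force: [1.8, 0.6, -2.7]
grip_width: 0.0203
finger_force: 40.2
```

```bash

python3 -m creep '[[0,0,0.04,0,0],[0,0,0.06,0,0],[0,0,0.06,0,0]]'
python3 -m creep '[[0,0,0,0,0.4],[0,0,0,0,0.4],[0,0,-0.3,0,0.4],[0,0,-1,0,0.4],[0,0,-1.5,0,0.4]]'
python3 -m creep '[[0.0,0,-0.4,0,0.5],[0.0,0,-0.5,0,0.5]]'
python3 - <<'E'
from h import *
T=toolT(); cv2.imwrite('pics/w5.png',grab_frame('wrist')); fitw('wrist',T,z0=.03)
grab_frame('top'); fitw('top')
grab_frame('scene'); fitw('scene')
plan([.581,.193-.05,.2],1.506)
E
```

```text
clock: 12.72
position: [0.5241, -0.1964, 0.0825]
tool_rot: [3.139, 0.0, 1.506]
force: [-1.0, 0.2, 12.9]
grip_width: 0.02
finger_force: 41.1
clock: 13.35
position: [0.5232, -0.1964, 0.1741]
tool_rot: [3.14, 0.0, 1.506]
force: [0.9, 0.4, 0.3]
grip_width: 0.0341
finger_force: 0.0
clock: 13.6
position: [0.5235, -0.1963, 0.2037]
tool_rot: [3.139, 0.0, 1.506]
force: [-0.5, 0.5, -0.1]
grip_width: 0.043
finger_force: 0.0
wrist 0.79 [285. 180. 355. 254.] [ 0.5229 -0.196 ] rms px 1.3
top 0.63 [159. 293. 183. 314.] [0.4495 0.3845] rms px 0.1
top 0.62 [399. 272. 409. 288.] [ 0.5158 -0.1883] rms px 4.3
top 0.59 [248. 281. 270. 301.] [0.4833 0.1674] rms px 0.4
top 0.58 [239. 239. 261. 262.] [0.583  0.1928] rms px 0.5
scene 0.94 [489. 328. 511. 363.] [0.4523 0.3885] rms px 2.0
scene 0.75 [404. 273. 430. 300.] [0.4856 0.1679] rms px 1.6
scene 0.72 [306. 187. 327. 210.] [ 0.4983 -0.2309] rms px 1.6
scene 0.72 [378. 296. 400. 329.] [0.5839 0.1935] rms px 0.7
scene 0.68 [175. 174. 381. 329.] [ 0.6917 -0.0957] rms px 78.6
plan [5.7  0.6  0.01] twist 0.0 q [-0.16  0.53]
```

View pics/w5.png

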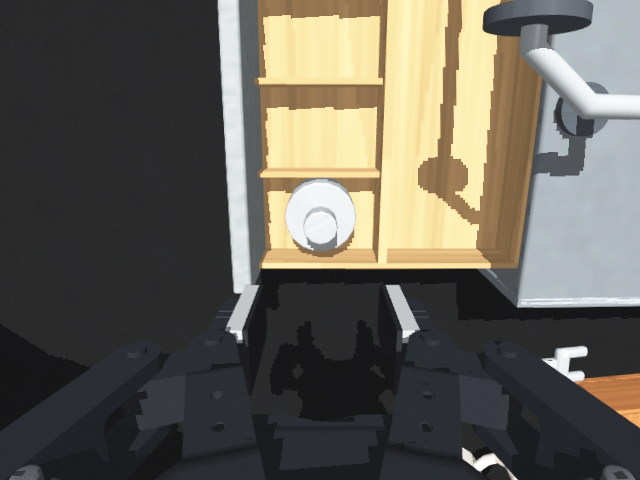

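The first weight stands in the right-hand compartment, with the drum centred near (320,217). Next is the weight at (0.583, 0.193).

```bash

python3 -m creep '[[1,0,0,0,0.55],[2,0,0,0,0.55],[3,0,0,0,0.55],[4,0,0,0,0.55],[5,0.3,0,0,0.55]]' >/dev/null
python3 -m creep '[[0.7,0.5,0,0,0.55],[0.7,0.65,0,0,0.55],[0.7,0.65,0,0,0.55]]'
python3 - <<'E'
from h import *
T=toolT(); grab_frame('wrist'); w=fitw('wrist',T)
for q in w: plan([*q,.05])
E
```

```text
clock: 14.9
position: [0.6019, 0.1404, 0.2007]
tool_rot: [-3.141, 0.001, 1.505]
force: [0.4, -0.4, -1.2]
grip_width: 0.0464
finger_force: 0.0
wrist 0.98 [259. 104. 326. 177.] [0.5843 0.1948] rms px 1.2
wrist 0.57 [126. 153. 204. 217.] [0.4811 0.1682] rms px 1.6
plan [ 0.89 -0.35  2.52] twist 0 q [-0.7  -0.05]
plan [ 0.34 -2.03  2.52] twist 0 q [-0.7  -0.05]
```

```bash

python3 -m creep '[[0.9,-0.35,0,0,0.55],[0.9,-0.35,0.8,0,0.55],[0.9,-0.35,1.6,0,0.55],[0.9,-0.35,2.2,0,0.55],[0.9,-0.35,2.52,0,0.55]]'
python3 -m creep '[[0,0,0,0,0.55],[0,0,0,0,0],[0,0,0,0,0],[0,0,0,0,0],[0,0,0,0,0]]' 40
python3 -m creep '[[0,0,-0.5,0,0],[0,0,-1.2,0,0],[0,0,-2,0,0],[0,0,-2.5,0,0],[0,0,-2.5,0,0]]'
cat >> h.py <<'E'
def held():
    "offset of held weight along tool x (mm), from knob mask lower edge / drum upper edge on the pad centre column"
    T=toolT(); im=grab_frame('wrist'); c=cam('wrist',T); g=im[:,316:326].mean(axis=(1,2))
    lo=[v for v in range(300,400) if g[v]-g[v+4]>60][:1]; hi=[v for v in range(150,280) if g[v+4]-g[v]>60][-1:]
    print('edges',lo,hi, g[200:240:4].round(), g[330:370:4].round())
    for o in (-.006,-.003,0,.003,.006): print(o, proj(c,(T@np.r_[o-.011,0,-.009,1])[:3])[1].round(1), proj(c,(T@np.r_[o+.025,0,.0528,1])[:3])[1].round(1))
E
python3 - <<'E'
from h import *
held(); plan([.5271,-.1332,.2])
E
```

```text
clock: 15.62
position: [0.5837, 0.1956, 0.049]
tool_rot: [-3.14, 0.001, 1.505]
force: [0.1, -1.0, -0.3]
grip_width: 0.0469
finger_force: 0.0
clock: 16.25
position: [0.585, 0.1969, 0.0517]
tool_rot: [3.14, -0.001, 1.506]
force: [-3.0, 0.4, 7.9]
grip_width: 0.0203
finger_force: 39.0
clock: 16.88
position: [0.5854, 0.1969, 0.2028]
tool_rot: [3.138, -0.002, 1.506]
force: [0.1, -1.0, -5.4]
grip_width: 0.0206
finger_force: 40.4
edges [357] [222] [ 43.  43.  43.  44.  44.  43. 194. 203. 204. 205.] [247. 244. 243. 244. 242. 242. 242. 241.  23.  23.]
-0.006 371.1 227.8
-0.003 363.8 221.6
0 356.3 215.4
0.003 348.8 209.2
0.006 341.2 202.9
plan [-5.55 -0.6   0.01] twist 0 q [-0.8  -0.14]
```

```bash

python3 -m creep '[[-0.6,-0.6,0,0,0],[-1.6,-0.7,0,0,0],[-2.6,-0.7,0,0,0],[-3.6,-0.7,0,0,0],[-4.6,-0.7,0,0,0]]' >/dev/null
python3 -m creep '[[-0.6,0,0,0,0],[-0.86,0.1,0,0,0],[-0.86,0.1,0,0,0]]'
python3 - <<'E'
from h import *
plan([.5275,-.1277,.0815],1.5069)
E
```

```text
clock: 17.92
position: [0.5273, -0.1285, 0.1994]
tool_rot: [-3.14, 0.0, 1.505]
force: [0.0, 0.8, -4.4]
grip_width: 0.0199
finger_force: 40.5
plan [0.01 0.01 1.97] twist -0.01 q [-0.3   0.42]
```

```bash

python3 -m creep '[[0,0,0.7,0,0],[0,0,1.2,0,0],[0,0,1.5,0,0],[0,0,1.6,0,0],[0,0,1.65,0,0]]'
python3 -m creep '[[0,0,0.1,0,0],[0,0,0.2,0,0],[0,0,0.28,0,0],[0,0,0.33,0,0],[0,0,0.33,0,0]]'
```

```text
clock: 18.55
position: [0.5278, -0.1278, 0.1016]
tool_rot: [3.141, 0.0, 1.506]
force: [-0.0, 0.0, -3.6]
grip_width: 0.0205
finger_force: 40.6
clock: 19.18
position: [0.5278, -0.128, 0.0817]
tool_rot: [3.141, -0.0, 1.506]
force: [2.1, 1.4, -1.3]
grip_width: 0.0203
finger_force: 40.6
```

Past the dividers cleanly. I'll release it and go for the weight at (0.482, 0.168).

```bash

python3 -m creep '[[0,0,0.03,0,0],[0,0,0.03,0,0.4],[0,0,0.03,0,0.4],[0,0,-0.5,0,0.4],[0,0,-1.2,0,0.4]]'
python3 -m creep '[[0,0,-0.7,0,0.5],[0.5,-0.2,-0.8,0,0.55],[1.5,-0.4,-0.8,0,0.55],[2.5,-0.6,-0.8,0,0.55],[3.5,-0.7,-0.8,0,0.55]]'
python3 -m creep '[[0.7,0,0,0,0.55],[0.7,0,0,0,0.55]]'
python3 - <<'E'
from h import *
T=toolT(); grab_frame('wrist'); w=fitw('wrist',T)
for q in w: plan([*q,.05],1.506)
grab_frame('top'); fitw('top')
E
```

```text
clock: 19.8
position: [0.5268, -0.1281, 0.1537]
tool_rot: [-3.14, 0.0, 1.506]
force: [0.6, -0.8, 0.7]
grip_width: 0.0343
finger_force: 0.0
clock: 20.42
position: [0.4985, 0.0861, 0.2017]
tool_rot: [3.141, -0.0, 1.506]
force: [1.5, 0.4, -0.4]
grip_width: 0.0467
finger_force: 0.0
clock: 20.68
position: [0.5015, 0.1294, 0.2011]
tool_rot: [-3.141, -0.0, 1.511]
force: [-0.2, -1.6, -0.0]
grip_width: 0.0471
finger_force: 0.0
wrist 0.67 [257. 129. 324. 196.] [0.481  0.1682] rms px 0.9
plan [ 0.68 -0.39  2.52] twist 0.0 q [-0.81 -0.07]
top 0.9 [373. 265. 393. 285.] [ 0.527  -0.1365] rms px 0.4
top 0.72 [401. 265. 419. 288.] [ 0.5241 -0.2034] rms px 1.9
top 0.68 [161. 294. 183. 312.] [0.4497 0.383 ] rms px 0.9
```

```bash

python3 -m creep '[[0.66,-0.38,0,0,0.55],[0.66,-0.38,0.8,0,0.55],[0.66,-0.38,1.6,0,0.55],[0.66,-0.38,2.2,0,0.55],[0.66,-0.38,2.52,0,0.55]]'
python3 -m creep '[[0,0,0,0,0.55],[0,0,0,0,0],[0,0,0,0,0],[0,0,0,0,0],[0,0,0,0,0]]' 40
python3 -m creep '[[0,0,-0.5,0,0],[0,0,-1.2,0,0],[0,0,-2,0,0],[0,0,-2.5,0,0],[0,0,-2.5,0,0]]'
python3 - <<'E'
from h import *
held(); plan([.531,-.0703,.2])
E
```

```text
clock: 21.5
position: [0.4813, 0.1655, 0.0487]
tool_rot: [-3.14, 0.001, 1.504]
force: [0.3, -0.9, -0.1]
grip_width: 0.0467
finger_force: 0.0
clock: 22.12
position: [0.4819, 0.1672, 0.0513]
tool_rot: [3.141, -0.001, 1.506]
force: [-1.7, -1.3, 8.4]
grip_width: 0.0202
finger_force: 39.1
clock: 22.75
position: [0.4823, 0.1677, 0.2022]
tool_rot: [3.139, -0.003, 1.507]
force: [0.8, 0.7, -6.8]
grip_width: 0.0203
finger_force: 40.7
edges [350] [216] [ 63.  63.  65.  64. 116. 243. 244. 245. 243. 254.] [255. 255. 255. 254. 255. 254.  35.  36.  36.  36.]
-0.006 371.1 227.8
-0.003 363.8 221.6
0 356.3 215.4
0.003 348.8 209.2
0.006 341.2 202.9
plan [-3.9   1.08  0.01] twist 0 q [-0.92 -0.15]
```

```bash

python3 -m creep '[[-1,0,0,0,0],[-2,0.3,0,0,0],[-2.9,0.7,0,0,0],[-3.7,1.07,0,0,0],[-3.85,1.08,0,0,0]]' >/dev/null
python3 -m creep '[[0,0,0,0,0],[0,0,0.7,0,0],[0,0,0.7,0,0]]'
python3 - <<'E'
from h import *
plan([.5312,-.0676,.082],1.5069)
E
```

```text
clock: 23.8
position: [0.5295, -0.0658, 0.1561]
tool_rot: [-3.136, -0.0, 1.508]
force: [-0.4, 0.1, -3.8]
grip_width: 0.0205
finger_force: 40.7
plan [-0.03  0.04  1.23] twist 0.01 q [-0.4   0.36]
```

```bash

python3 -m creep '[[-0.03,0.03,0.3,0,0],[-0.03,0.03,0.7,0,0],[-0.03,0.03,0.85,0,0],[-0.03,0.03,0.9,0,0],[-0.03,0.03,0.9,0,0]]'
python3 -m creep '[[0,0,0.1,0,0],[0,0,0.2,0,0],[0,0,0.28,0,0],[0,0,0.33,0,0],[0,0,0.33,0,0]]'
```

```text
clock: 24.42
position: [0.5333, -0.0696, 0.1049]
tool_rot: [3.141, -0.0, 1.506]
force: [-1.0, -1.2, -1.8]
grip_width: 0.0199
finger_force: 41.3
clock: 25.05
position: [0.5369, -0.0733, 0.0885]
tool_rot: [3.131, 0.003, 1.504]
force: [-1.3, -17.1, 51.7]
grip_width: 0.0204
finger_force: 84.3
```

```bash

python3 -m creep '[[0,0,-0.2,0,0],[0,0,-0.5,0,0],[0,0,-0.5,0,0]]'
python3 - <<'E'
from h import *
cv2.imwrite('pics/w6.png',grab_frame('wrist'))
E
```

```text
clock: 25.42
position: [0.5337, -0.069, 0.1158]
tool_rot: [3.14, -0.0, 1.507]
force: [0.2, 0.5, -4.9]
grip_width: 0.0204
finger_force: 54.0
```

View pics/w6.png

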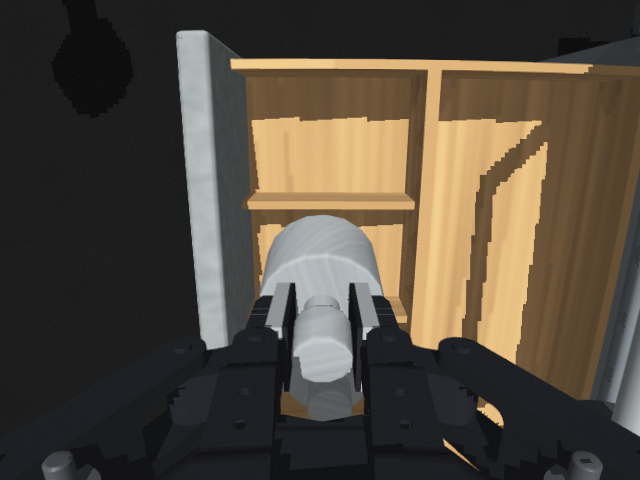

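The third weight caught the divider and is tilted in the grip. I'll set it down on the clear table spot it came from, let the table right it, and regrasp.

```bash

python3 -m creep '[[0,0,-0.7,0,0],[0,0,-1.4,0,0],[0,0,-1.4,0,0]]'
python3 -m creep '[[1,-0.3,0,0,0],[2,-0.7,0,0,0],[3,-1.1,0,0,0],[3.9,-1.1,0,0,0],[3.9,-1.1,0,0,0]]' 
python3 -m creep '[[0,0,0.8,0,0],[0,0,1.5,0,0],[0,0,1.9,0,0],[0,0,2.1,0,0],[0,0,2.1,0,0]]' 
python3 - <<'E'
from h import *
T=toolT();cv2.imwrite('pics/w7.png',grab_frame('wrist')); held()
E
```

```text
clock: 25.85
position: [0.5341, -0.0693, 0.2004]
tool_rot: [3.138, -0.001, 1.506]
force: [0.1, -0.5, -6.2]
grip_width: 0.0201
finger_force: 53.8
clock: 26.48
position: [0.4811, 0.1732, 0.1969]
tool_rot: [-3.14, 0.0, 1.513]
force: [0.0, -1.4, -4.9]
grip_width: 0.0202
finger_force: 50.2
clock: 27.1
position: [0.4819, 0.1679, 0.0719]
tool_rot: [-3.14, 0.001, 1.506]
force: [-0.2, -0.6, -5.0]
grip_width: 0.0207
finger_force: 50.1
edges [380] [218] [ 66.  66.  65.  64.  64. 252. 252. 252. 253. 253.] [253. 253. 255. 255. 254. 254. 254. 254. 254. 254.]
-0.006 371.1 227.8
-0.003 363.8 221.6
0 356.3 215.5
0.003 348.8 209.2
0.006 341.2 202.9
```

View pics/w7.png

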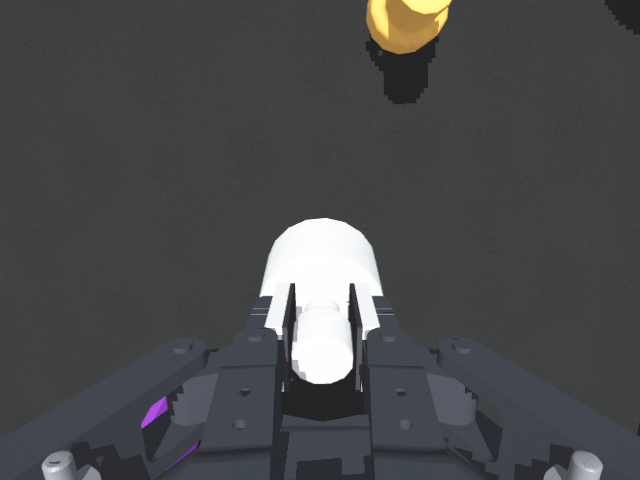

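The tilt is moderate and the spot is clear; the adaptor at (405,25) is well off. I'll lower it with a light grip.

```bash

python3 -m creep '[[0,0,0.08,0,0],[0,0,0.15,0,0],[0,0,0.2,0,0],[0,0,0.2,0,0]]' 20
python3 -m creep '[[0,0,0.06,0,0],[0,0,0.12,0,0],[0,0,0.15,0,0],[0,0,0.15,0,0]]' 20
```

```text
clock: 27.7
position: [0.4822, 0.1683, 0.0603]
tool_rot: [-3.141, 0.0, 1.506]
force: [0.7, 0.1, -4.4]
grip_width: 0.0202
finger_force: 50.1
clock: 28.2
position: [0.4823, 0.1683, 0.0514]
tool_rot: [-3.141, 0.0, 1.506]
force: [-0.5, -0.7, -4.7]
grip_width: 0.0201
finger_force: 50.1
```

```bash

python3 -m creep '[[0,0,0.06,0,0],[0,0,0.12,0,0],[0,0,0.12,0,0]]' 20
python3 -m creep '[[0,0,0.06,0,0],[0,0,0.1,0,0],[0,0,0.1,0,0]]' 20
```

```text
clock: 28.58
position: [0.4839, 0.1709, 0.0457]
tool_rot: [3.138, -0.004, 1.507]
force: [-1.2, 13.7, 24.4]
grip_width: 0.0203
finger_force: 68.0
clock: 28.95
position: [0.484, 0.1753, 0.042]
tool_rot: [3.139, -0.011, 1.51]
force: [-17.8, 34.2, 84.7]
grip_width: 0.0205
finger_force: 96.6
```

```bash

python3 -m creep '[[0,0,-0.12,0,0],[0,0,-0.14,0,0]]'
python3 -m creep '[[0,0,0,0,0.27],[0,0,0,0,0.3],[0,0,0,0,0.35],[0,0,0,0,0.5],[0,0,-0.3,0,0.55]]'
python3 -m creep '[[-0.8,0.3,-1,0,0.55],[-0.8,0.3,-2,0,0.55],[-0.8,0.3,-2.2,0,0.55],[-0.8,0.3,-2.2,0,0.55]]'
python3 - <<'E'
from h import *
T=toolT(); cv2.imwrite('pics/w8.png',grab_frame('wrist')); w=fitw('wrist',T)
for q in w: plan([*q,.05],1.506)
grab_frame('top'); fitw('top')
E
```

```text
clock: 29.2
position: [0.4824, 0.1683, 0.0469]
tool_rot: [3.141, -0.0, 1.506]
force: [-0.7, 0.2, -5.0]
grip_width: 0.0202
finger_force: 58.9
clock: 29.82
position: [0.4818, 0.1679, 0.0646]
tool_rot: [-3.14, 0.001, 1.506]
force: [0.4, 0.1, 0.1]
grip_width: 0.0471
finger_force: 0.0
clock: 30.32
position: [0.4979, 0.1194, 0.1992]
tool_rot: [3.139, -0.002, 1.506]
force: [-0.2, 0.3, -1.4]
grip_width: 0.0467
finger_force: 0.0
wrist 0.67 [260. 119. 329. 186.] [0.4818 0.1661] rms px 1.1
plan [ 0.76 -0.3   2.45] twist 0.0 q [-0.82 -0.04]
top 0.94 [372. 264. 395. 285.] [ 0.5289 -0.1384] rms px 0.4
top 0.8 [399. 262. 420. 288.] [ 0.5291 -0.2025] rms px 1.9
top 0.68 [161. 293. 182. 316.] [0.4473 0.3848] rms px 1.4
```

```bash

python3 -m creep '[[0.78,-0.28,0,0,0.55],[0.78,-0.28,0.8,0,0.55],[0.78,-0.28,1.6,0,0.55],[0.78,-0.28,2.2,0,0.55],[0.78,-0.28,2.47,0,0.55]]'
python3 -m creep '[[0,0,0,0,0.55],[0,0,0,0,0],[0,0,0,0,0],[0,0,0,0,0],[0,0,0,0,0]]' 40
python3 -m creep '[[0,0,-0.5,0,0],[0,0,-1.2,0,0],[0,0,-2,0,0],[0,0,-2.5,0,0],[0,0,-2.5,0,0]]'
python3 - <<'E'
from h import *
held(); plan([.531,-.0676,.2])
E
```

```text
clock: 31.15
position: [0.4823, 0.1664, 0.0463]
tool_rot: [-3.139, 0.002, 1.506]
force: [1.0, 0.0, 0.2]
grip_width: 0.0469
finger_force: 0.0
clock: 31.78
position: [0.4837, 0.1674, 0.0495]
tool_rot: [3.141, -0.001, 1.506]
force: [-3.3, 0.1, 9.4]
grip_width: 0.0202
finger_force: 39.4
clock: 32.4
position: [0.4841, 0.1677, 0.2003]
tool_rot: [3.139, -0.003, 1.507]
force: [-0.3, 0.0, -5.5]
grip_width: 0.0206
finger_force: 40.7
edges [360] [223] [ 64.  64.  65.  64.  65.  64. 237. 243. 245. 244.] [255. 255. 255. 255. 255. 254. 254. 255. 254.  35.]
-0.006 371.1 227.8
-0.003 363.8 221.6
0 356.3 215.4
0.003 348.8 209.2
0.006 341.2 202.9
plan [-3.86  1.04 -0.02] twist 0 q [-0.93 -0.13]
```

```bash

python3 -m creep '[[-1,0,0,0,0],[-2,0.3,0,0,0],[-2.9,0.7,0,0,0],[-3.7,1.04,0,0,0],[-3.84,1.04,0,0,0]]' >/dev/null
python3 -m creep '[[0,0,0.5,0,0],[0,0,1.2,0,0],[0,0,1.2,0,0],[0,0,1.2,0,0]]'
python3 - <<'E'
from h import *
T=toolT(); im=grab_frame('wrist'); cv2.imwrite('pics/w9.png',im[130:430,180:580]); print(T[:3,3])
c=cam('wrist',T)
for v in (170,180,190,200,210,290,300,310,320,330): print(v,(rel(hit(c,(392,v),.055),T)*60)[0].round(1),end='; ')
E
```

```text
clock: 33.58
position: [0.5309, -0.0669, 0.1272]
tool_rot: [3.142, 0.0, 1.506]
force: [-0.6, -1.3, -5.0]
grip_width: 0.0203
finger_force: 40.7
[ 0.53093359 -0.066915    0.12716803]
170 44.1; 180 39.0; 190 33.9; 200 28.7; 210 23.4; 290 -21.4; 300 -27.4; 310 -33.5; 320 -39.7; 330 -46.0;
```

View pics/w9.png

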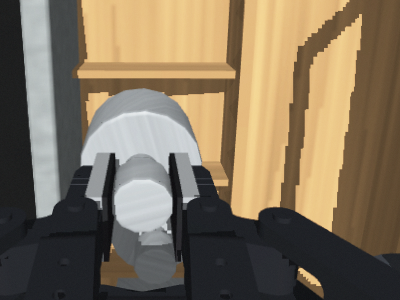

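The crop shows the weight over compartment 3, with the far divider at crop rows 64–78 and the near one at rows 163–186. I need to tell their top faces from their side faces, so I'll read the colour profile.

```bash
python3 - <<'E'
from h import *
im=cv2.imread('pics/w9.png').astype(int)
print('far', [(r+130,*im[r,205:215].mean(0).round().astype(int)) for r in range(60,84,1)])
print('near',[(r+130,*im[r,212:222].mean(0).round().astype(int)) for r in range(156,194,2)])
T=toolT(); c=cam('wrist',T)
# predicted rows for divider spanning x=[a-2.5,a+2.5] mm top z=.055, bottom z=.03, tool x a
for a in (22,24,26,28,30,-30,-32,-34,-36,-38):
    P=lambda dx,z: proj(c,(T@np.r_[(a+dx)/1000,.035,T[2,3]-z,1])[:3])[1].round(1)
    print(a,'bottom+x',P(2,.03),'top+x',P(2,.055),'top-x',P(-2,.055))
E
```

```text
far [(190, np.int64(132), np.int64(192), np.int64(232)), (191, np.int64(132), np.int64(192), np.int64(231)), (192, np.int64(116), np.int64(170), np.int64(213)), (193, np.int64(106), np.int64(157), np.int64(197)), (194, np.int64(102), np.int64(151), np.int64(190)), (195, np.int64(97), np.int64(144), np.int64(182)), (196, np.int64(94), np.int64(140), np.int64(178)), (197, np.int64(95), np.int64(142), np.int64(179)), (198, np.int64(96), np.int64(143), np.int64(181)), (199, np.int64(95), np.int64(141), np.int64(178)), (200, np.int64(103), np.int64(153), np.int64(193)), (201, np.int64(119), np.int64(176), np.int64(218)), (202, np.int64(124), np.int64(183), np.int64(226)), (203, np.int64(124), np.int64(183), np.int64(225)), (204, np.int64(124), np.int64(183), np.int64(225)), (205, np.int64(124), np.int64(183), np.int64(226)), (206, np.int64(124), np.int64(183), np.int64(225)), (207, np.int64(124), np.int64(184), np.int64(226)), (208, np.int64(90), np.int64(136), np.int64(172)), (209, np.int64(63), np.int64(94), np.int64(120)), (210, np.int64(59), np.int64(87), np.int64(111)), (211, np.int6
[... 837 characters left out ...]
nt64(158), np.int64(195)), (314, np.int64(112), np.int64(157), np.int64(190)), (316, np.int64(59), np.int64(81), np.int64(101)), (318, np.int64(48), np.int64(63), np.int64(75)), (320, np.int64(50), np.int64(64), np.int64(77)), (322, np.int64(53), np.int64(66), np.int64(78))]
22 bottom+x 199.6 top+x 208.7 top-x 216.2
24 bottom+x 196.2 top+x 204.9 top-x 212.5
26 bottom+x 192.7 top+x 201.1 top-x 208.7
28 bottom+x 189.3 top+x 197.3 top-x 204.9
30 bottom+x 185.8 top+x 193.5 top-x 201.1
-30 bottom+x 283.2 top+x 300.7 top-x 307.3
-32 bottom+x 286.2 top+x 304.0 top-x 310.5
-34 bottom+x 289.2 top+x 307.3 top-x 313.8
-36 bottom+x 292.2 top+x 310.5 top-x 317.0
-38 bottom+x 295.2 top+x 313.8 top-x 320.2
```

```bash
python3 - <<'E'
from h import *
T=toolT(); c=cam('wrist',T)
for base in (.0495,.0513):
  for o in (-.008,-.006,-.004,-.002,0,.002): print(base,o, 'knob',proj(c,(T@np.r_[o-.011,0,base-.062,1])[:3])[1].round(1),'drumbot', proj(c,(T@np.r_[o+.025,0,base,1])[:3])[1].round(1),'drumtop',proj(c,(T@np.r_[o+.025,0,base-.034,1])[:3])[1].round(1))
im=grab_frame('wrist'); g=im[:,321].astype(int).sum(1)//3; print(list(zip(range(205,262,2),g[205:262:2])))
E
```

```text
0.0495 -0.008 knob 382.0 drumbot 233.7 drumtop 257.6
0.0495 -0.006 knob 377.1 drumbot 229.6 drumtop 252.6
0.0495 -0.004 knob 372.1 drumbot 225.5 drumtop 247.7
0.0495 -0.002 knob 367.1 drumbot 221.3 drumtop 242.7
0.0495 0 knob 362.1 drumbot 217.1 drumtop 237.7
0.0495 0.002 knob 357.0 drumbot 212.9 drumtop 232.6
0.0513 -0.008 knob 378.9 drumbot 232.7 drumtop 256.0
0.0513 -0.006 knob 374.0 drumbot 228.6 drumtop 251.2
0.0513 -0.004 knob 369.1 drumbot 224.5 drumtop 246.3
0.0513 -0.002 knob 364.1 drumbot 220.4 drumtop 241.4
0.0513 0 knob 359.1 drumbot 216.2 drumtop 236.4
0.0513 0.002 knob 354.0 drumbot 212.0 drumtop 231.4
[(205, np.int64(177)), (207, np.int64(178)), (209, np.int64(86)), (211, np.int64(86)), (213, np.int64(85)), (215, np.int64(86)), (217, np.int64(86)), (219, np.int64(151)), (221, np.int64(158)), (223, np.int64(158)), (225, np.int64(158)), (227, np.int64(160)), (229, np.int64(160)), (231, np.int64(164)), (233, np.int64(159)), (235, np.int64(159)), (237, np.int64(161)), (239, np.int64(159)), (241, np.int64(194)), (243, np.int64(232)), (245, np.int64(214)), (247, np.int64(205)), (249, np.int64(205)), (251, np.int64(204)), (253, np.int64(203)), (255, np.int64(203)), (257, np.int64(202)), (259, np.int64(203)), (261, np.int64(203))]
```

The geometry is now consistent. The earlier snag was on the far divider, and the weight sits 3.7 mm too far along +tool x, so I'll correct that and lower.

```bash

python3 -m creep '[[-0.06,0.03,0,0,0],[-0.06,0.03,0.15,0,0],[-0.06,0.03,0.3,0,0],[-0.06,0.03,0.42,0,0],[-0.06,0.03,0.42,0,0]]'
python3 -m creep '[[0,0,0.1,0,0],[0,0,0.1,0,0]]'
```

```text
clock: 34.3
position: [0.5319, -0.0706, 0.1006]
tool_rot: [-3.14, 0.0, 1.506]
force: [-0.8, -0.9, -4.4]
grip_width: 0.0204
finger_force: 40.8
clock: 34.55
position: [0.5322, -0.0705, 0.095]
tool_rot: [-3.141, 0.0, 1.506]
force: [-0.6, -0.3, -4.4]
grip_width: 0.0208
finger_force: 40.8
```

```bash

python3 -m creep '[[0,0,0.08,0,0],[0,0,0.16,0,0],[0,0,0.2,0,0],[0,0,0.2,0,0]]'
```

```text
clock: 35.05
position: [0.5323, -0.0706, 0.0831]
tool_rot: [-3.141, 0.0, 1.506]
force: [0.3, -0.4, -5.2]
grip_width: 0.0206
finger_force: 40.8
```

```bash

python3 -m creep '[[0,0,0.04,0,0],[0,0,0.05,0,0]]'
python3 -m creep '[[0,0,0,0,0.4],[0,0,0,0,0.4],[0,0,-0.5,0,0.4],[0,0,-1.2,0,0.45],[0,0,-2,0,0.5]]'
python3 -m creep '[[1,-0.4,0,0,0.55],[2,-0.8,0,0,0.55],[3,-1.2,0,0,0.55],[4,-1.6,0,0,0.55],[5,-1.8,0,0,0.55]]' >/dev/null
python3 -m creep '[[0.8,0,0,0,0.55],[1.6,0,0,0,0.55],[1.6,0,0,0,0.55],[1.6,0,0,0,0.55]]'
python3 - <<'E'
from h import *
T=toolT(); grab_frame('wrist'); w=fitw('wrist',T)
for q in w: plan([*q,.05],1.506)
grab_frame('top'); fitw('top')
E
```

```text
clock: 35.3
position: [0.5323, -0.0706, 0.0802]
tool_rot: [-3.142, -0.0, 1.506]
force: [-0.7, 0.2, -4.3]
grip_width: 0.0204
finger_force: 40.8
clock: 35.92
position: [0.5321, -0.0706, 0.2015]
tool_rot: [-3.141, 0.0, 1.506]
force: [0.5, 0.3, 1.3]
grip_width: 0.0428
finger_force: 0.0
clock: 37.05
position: [0.4513, 0.324, 0.2003]
tool_rot: [3.141, 0.0, 1.506]
force: [-0.8, -1.3, -0.3]
grip_width: 0.047
finger_force: 0.0
wrist 0.94 [283.  94. 348. 167.] [0.451  0.3848] rms px 1.7
plan [ 1.02 -0.08  2.51] twist -0.01 q [-1.18 -0.41]
top 0.71 [371. 262. 391. 284.] [ 0.5318 -0.1323] rms px 0.8
top 0.6 [345. 262. 366. 282.] [ 0.5336 -0.0693] rms px 0.5
top 0.57 [400. 264. 421. 288.] [ 0.5251 -0.2043] rms px 1.3
top 0.5 [177. 297. 183. 310.] [0.4502 0.3635] rms px 6.9
```

```bash

python3 -m creep '[[1.0,-0.06,0,0,0.55],[1.0,-0.06,0.8,0,0.55],[1.0,-0.06,1.6,0,0.55],[1.0,-0.06,2.2,0,0.55],[1.0,-0.06,2.51,0,0.55]]'
python3 -m creep '[[0,0,0,0,0.55],[0,0,0,0,0],[0,0,0,0,0],[0,0,0,0,0],[0,0,0,0,0]]' 40
python3 -m creep '[[0,0,-0.5,0,0],[0,0,-1.2,0,0],[0,0,-2,0,0],[0,0,-2.5,0,0],[0,0,-2.5,0,0]]'
python3 - <<'E'
from h import *
held(); plan([.534,-.008,.2])
E
```

```text
clock: 37.88
position: [0.4513, 0.3838, 0.0483]
tool_rot: [-3.141, 0.001, 1.505]
force: [0.4, -0.0, 0.8]
grip_width: 0.0469
finger_force: 0.0
clock: 38.5
position: [0.452, 0.3853, 0.0511]
tool_rot: [3.141, -0.002, 1.506]
force: [-2.5, -0.9, 8.5]
grip_width: 0.0205
finger_force: 39.0
clock: 39.12
position: [0.4522, 0.3854, 0.2021]
tool_rot: [3.139, -0.004, 1.506]
force: [-0.3, -0.2, -3.9]
grip_width: 0.0205
finger_force: 40.2
edges [349] [216] [ 42.  42.  42.  42.  91. 201. 202. 205. 201. 246.] [242. 243. 243. 241. 241. 240.  55.  22.  22.  22.]
-0.006 371.1 227.8
-0.003 363.8 221.6
0 356.3 215.4
0.003 348.8 209.2
0.006 341.2 202.9
plan [-6.45  1.79 -0.  ] twist 0 q [-1.23 -0.48]
```

```bash

python3 -m creep '[[-1,0.2,0,0,0],[-2,0.6,0,0,0],[-3,1.0,0,0,0],[-4,1.4,0,0,0],[-5,1.79,0,0,0]]' >/dev/null
python3 -m creep '[[-0.8,0,0,0,0],[-1.45,0,0.3,0,0],[-1.45,0,1.2,0,0],[-1.45,0,1.2,0,0],[-1.45,0,1.2,0,0]]'
cat >> h.py <<'E'
def rows(base):
    T=toolT(); c=cam('wrist',T); im=grab_frame('wrist'); print(T[:3,3])
    g=im.astype(int).sum(2)//3
    for col,r0,r1 in [(321,205,262),(321,340,380),(397,150,225),(397,280,330)]:
        p=g[:,col-4:col+5].mean(1) if col>321 else g[:,col]
        d=np.diff(p[r0:r1]); print(col,[(r0+int(i)+1,int(d[i])) for i in np.where(abs(d)>12)[0]])
    f=lambda x,y,z: proj(c,(T@np.r_[x,y,z,1])[:3])[1].round(1)
    for o in (-.004,-.002,0,.002): print(o,'knob',f(o-.011,0,base-.062),'drumbot',f(o+.025,0,base),'drumtop',f(o+.025,0,base-.034))
    for a in (26,28,30,32,-30,-32,-34,-36): 
        P=lambda dx,z: f((a+dx)/1000,.035,T[2,3]-z); z=.055 if a<0 else .065
        print(a,P(2,.03),P(2,z),P(-2,z))
E
python3 - <<'E'
from h import *
rows(.0511); plan(cw(0,0,0),1.5069)
E
```

```text
clock: 40.42
position: [0.5314, -0.0005, 0.1284]
tool_rot: [-3.141, 0.0, 1.506]
force: [1.4, 0.1, -2.7]
grip_width: 0.0203
finger_force: 40.5
[ 5.31392513e-01 -4.51642804e-04  1.28365140e-01]
321 [(208, 25), (209, 16), (216, -14), (234, 14), (235, 20)]
321 [(365, -20), (366, -35), (368, -28), (369, -22), (371, 46), (372, 16), (373, -51), (374, -25)]
397 [(196, 112), (197, 28), (209, 27), (216, -25), (217, -57), (218, -21)]
397 [(297, -21), (316, 19), (321, -12), (322, -27), (323, 22), (329, -26)]
-0.004 knob 369.4 drumbot 224.6 drumtop 246.4
-0.002 knob 364.4 drumbot 220.5 drumtop 241.5
0 knob 359.4 drumbot 216.3 drumtop 236.5
0.002 knob 354.4 drumbot 212.1 drumtop 231.5
26 192.5 204.7 212.6
28 189.1 200.8 208.7
30 185.6 196.8 204.7
32 182.1 192.7 200.8
-30 282.7 300.1 306.6
-32 285.7 303.4 309.9
-34 288.7 306.6 313.1
-36 291.7 309.9 316.4
plan [-1.73  2.08  2.15] twist -0.0 q [-0.51  0.28]
```

```bash

python3 -m creep '[[-0.145,0.06,0,0,0],[-0.145,0.06,0.15,0,0],[-0.145,0.06,0.3,0,0],[-0.145,0.06,0.42,0,0],[-0.145,0.06,0.42,0,0]]'
python3 -m creep '[[0,0,0.1,0,0],[0,0,0.1,0,0]]'
```

```text
clock: 41.1
position: [0.5338, -0.0094, 0.1018]
tool_rot: [-3.14, 0.0, 1.506]
force: [0.1, -0.2, -2.9]
grip_width: 0.0207
finger_force: 40.6
clock: 41.35
position: [0.5341, -0.0094, 0.0962]
tool_rot: [-3.141, 0.0, 1.506]
force: [0.2, -1.1, -3.3]
grip_width: 0.0205
finger_force: 40.6
```

```bash

python3 -m creep '[[0,0,0.08,0,0],[0,0,0.16,0,0],[0,0,0.22,0,0],[0,0,0.22,0,0]]'
```

```text
clock: 41.85
position: [0.5341, -0.0095, 0.083]
tool_rot: [-3.141, 0.0, 1.506]
force: [0.1, 0.2, -4.2]
grip_width: 0.0204
finger_force: 40.6
```

```bash

python3 -m creep '[[0,0,0.03,0,0],[0,0,0.03,0,0.4],[0,0,0.03,0,0.4],[0,0,-0.5,0,0.4],[0,0,-1.3,0,0.45]]'
python3 -m creep '[[0,0,-0.7,0,0.5],[-1,0,-0.8,0,0.5],[-1.3,0,-0.8,0,0.5],[-1.3,0,-0.8,0,0.5]]'
python3 - <<'E'
from h import *
T=toolT(); cv2.imwrite('pics/w10.png',grab_frame('wrist')); fitw('wrist',T,z0=.03)
grab_frame('scene'); fitw('scene',z0=.03)
grab_frame('top'); fitw('top',z0=.03)
plan(cw(-.24,-.085,.2),1.507)
E
```

```text
clock: 42.48
position: [0.5337, -0.0096, 0.1617]
tool_rot: [-3.14, 0.001, 1.506]
force: [0.8, 0.6, 0.4]
grip_width: 0.0382
finger_force: 0.0
clock: 42.98
position: [0.5289, -0.0885, 0.2094]
tool_rot: [3.141, 0.0, 1.503]
force: [-0.4, 0.3, -0.9]
grip_width: 0.0424
finger_force: 0.0
wrist 0.94 [301. 316. 362. 383.] [ 0.5295 -0.1987] rms px 5.6
wrist 0.8 [285.  64. 356. 143.] [ 0.5335 -0.0101] rms px 1.9
wrist 0.75 [301. 235. 367. 302.] [ 0.5353 -0.1311] rms px 3.0
wrist 0.73 [286. 156. 359. 229.] [ 0.5311 -0.0707] rms px 0.9
scene 0.87 [329. 214. 351. 236.] [ 0.528  -0.0749] rms px 2.5
scene 0.77 [343. 230. 364. 253.] [ 0.5361 -0.008 ] rms px 2.6
scene 0.76 [316. 198. 335. 227.] [ 0.5313 -0.136 ] rms px 0.5
scene 0.57 [303. 188. 321. 212.] [ 0.5314 -0.1986] rms px 1.3
top 0.58 [322. 259. 337. 282.] [ 0.5349 -0.0051] rms px 2.2
plan [-1.71 -1.97  0.15] twist 0.0 q [-0.42  0.36]
```

View pics/w10.png

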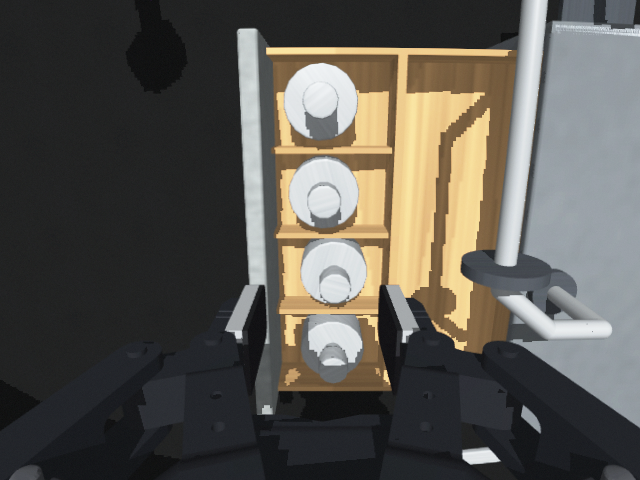

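All four weights stand in their own compartments, at pixels (320,100), (323,193), (333,270) and (332,345). Now I'll push the drawer shut.

```bash

python3 -m creep '[[0,-0.7,0,0,0],[-0.5,-1.5,0,0,0],[-1.2,-1.97,0,0,0],[-1.7,-1.97,0,0,0],[-1.7,-1.97,0,0,0]]'
python3 -m creep '[[0,0,0.8,0,0],[0,0,1.6,0,0],[0,0,2.15,0,0],[0,0,2.15,0,0]]'
python3 -m creep '[[0,0.3,0,0,0],[0,0.6,0,0,0],[0,0.85,0,0,0],[0,1.1,0,0,0],[0,1.35,0,0,0]]'
python3 -m creep '[[0,0.25,0,0,0],[0,0.5,0,0,0],[0,0.75,0,0,0],[0,1.0,0,0,0],[0,1.25,0,0,0]]'
python3 - <<'E'
from h import *
T=toolT(); print(np.linalg.inv(cabT(CAB))@T[:,3]); plan(cw(-.028,-.085,.083),1.507)
E
```

```text
clock: 43.9
position: [0.4044, -0.1828, 0.2095]
tool_rot: [3.141, 0.0, 1.504]
force: [0.4, 0.2, -0.4]
grip_width: 0.0
finger_force: 0.0
clock: 44.4
position: [0.4037, -0.1806, 0.0789]
tool_rot: [-3.138, -0.001, 1.506]
force: [0.3, -0.4, 0.6]
grip_width: -0.0
finger_force: 0.0
clock: 45.02
position: [0.4862, -0.1865, 0.0808]
tool_rot: [-3.141, -0.0, 1.506]
force: [-4.4, 0.5, 3.4]
grip_width: -0.0004
finger_force: 1.7
clock: 45.65
position: [0.5612, -0.1916, 0.0803]
tool_rot: [-3.141, 0.0, 1.506]
force: [-3.9, 0.2, 3.3]
grip_width: -0.0003
finger_force: 1.7
[-0.08326072 -0.08527992  0.0802702   1.        ]
plan [ 0.01  0.92 -0.05] twist -0.01 q [-0.12  0.65]
```

```bash

python3 -m creep '[[0,0.2,0,0,0],[0,0.4,0,0,0],[0,0.55,0,0,0],[0,0.7,0,0,0],[0,0.7,0,0,0]]'
python3 -m creep '[[0,0.08,0,0,0],[0,0.16,0,0,0],[0,0.16,0,0,0]]'
python3 -m creep '[[0,0.06,0,0,0],[0,0.12,0,0,0],[0,0.12,0,0,0]]'
```

```text
clock: 46.28
position: [0.6029, -0.1942, 0.0803]
tool_rot: [3.141, 0.0, 1.506]
force: [-0.4, 0.3, -0.0]
grip_width: -0.0001
finger_force: 0.0
clock: 46.65
position: [0.6123, -0.1948, 0.0803]
tool_rot: [3.141, 0.0, 1.506]
force: [-0.4, -0.3, 0.4]
grip_width: 0.0002
finger_force: 0.0
clock: 47.02
position: [0.618, -0.1953, 0.0801]
tool_rot: [-3.139, -0.001, 1.506]
force: [-9.4, 2.3, 6.3]
grip_width: -0.0002
finger_force: 5.0
```

```bash

python3 -m creep '[[0,0.05,0,0,0],[0,0.05,0,0,0]]'
python3 -m creep '[[0,-0.3,0,0,0],[0,-1,0,0,0],[0,-1.0,-0.5,0,0],[0,-1,-1.5,0,0.5],[0,-1,-2.4,0,0.6]]'
python3 - <<'E'
from h import *
T=toolT(); im=grab_frame('top'); a=overlay('top',None,(270,110,470,310),0.0,img=im)
s=grab_frame('scene'); b=overlay('scene',None,(160,160,360,360),0.0,img=s)
cv2.imwrite('pics/x.png',np.hstack([cv2.resize(a,(400,400)),cv2.resize(b,(400,400))]))
ct,cs=cam('top'),cam('scene')
for n,c in (('top',ct),('scene',cs)):
  for d in search_frame(n,'keeper'): print(n,round(d['p'],2),(np.array(d['extent'])*[640,480,640,480]).round())
plan(cw(.03,.185,.25),CAB[2])
E
```

```text
clock: 47.28
position: [0.6183, -0.1953, 0.0801]
tool_rot: [-3.134, -0.002, 1.505]
force: [-30.7, 6.5, 21.9]
grip_width: -0.0002
finger_force: 15.7
clock: 47.9
position: [0.5623, -0.1917, 0.2264]
tool_rot: [3.141, 0.0, 1.506]
force: [1.1, 0.5, 0.9]
grip_width: 0.0354
finger_force: 0.0
top 0.8 [284. 190. 307. 213.]
top 0.71 [248. 187. 265. 209.]
top 0.61 [247. 150. 264. 174.]
top 0.5 [285. 128. 298. 152.]
top 0.48 [275. 316. 295. 337.]
scene 0.98 [323. 297. 346. 339.]
scene 0.89 [303. 247. 319. 290.]
scene 0.79 [420. 223. 436. 265.]
scene 0.66 [289. 312. 310. 358.]
scene 0.66 [240. 298. 268. 346.]
plan [ 4.5   1.86 -0.41] twist 11.25 q [-0.22  0.54]
```

View pics/x.png

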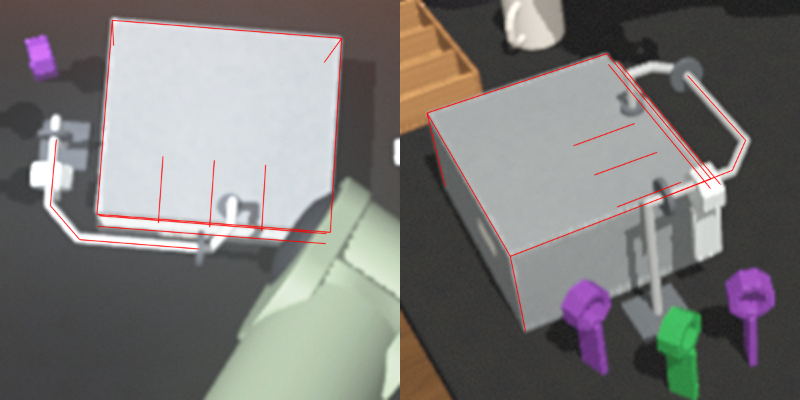

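The drawer is shut: the panel is flush with the cabinet front, the pusher met the hard stop, and the rail wireframe matches. Next is the keeper.

```bash

python3 -m creep '[[0.9,0.2,-0.2,0,0.8],[1.8,0.4,-0.4,0,0.8],[2.7,0.6,-0.4,0,0.8],[3.6,0.8,-0.4,0,0.8],[4.5,1.03,-0.4,0,0.8]]' >/dev/null
python3 -m creep '[[0,0,0,1.2,0.8],[0,0,0,2.4,0.8],[0,0,0,3.6,0.8],[0,0,0,4.8,0.8],[0,0,0,6,0.8]]' >/dev/null
python3 -m creep '[[0,0,0,1.2,0.8],[0,0,0,2.4,0.8],[0,0,0,3.6,0.8],[0,0,0,4.8,0.8],[0,0,0,5.25,0.8]]'
python3 -m creep '[[0,0,0,0,0.8],[0,0,0,0,0.8]]'
python3 - <<'E'
from h import *
T=toolT(); im=grab_frame('wrist'); cv2.imwrite('pics/k.png',im); c=cam('wrist',T); I=np.linalg.inv(cabT(CAB))
for d in silhouettes('wrist','keeper'):
    m=d['mask']; e=(np.array(d['extent'])*[640,480,640,480]).round(); ys,xs=np.where(m)
    print(round(d['p'],2),e,m.sum(),im[m].mean(0).round(),(I@np.r_[hit(c,((e[0]+e[2])/2,(e[1]+e[3])/2),.165),1])[:3].round(4))
for P in [(.03,.185,.178),(.074,.185,.165),(0,.185,.165),(.018,.185,.178),(.042,.185,.178)]: print(P,proj(c,cw(*P)).round())
plan(cw(.03,.185,.25),CAB[2])
E
```

```text
clock: 49.98
position: [0.641, 0.0739, 0.2467]
tool_rot: [3.14, 0.002, -0.068]
force: [-1.3, 1.2, 0.2]
grip_width: 0.0684
finger_force: 0.0
clock: 50.22
position: [0.6411, 0.0738, 0.2477]
tool_rot: [3.141, 0.001, -0.063]
force: [-0.5, 0.2, 0.3]
grip_width: 0.0686
finger_force: 0.0
0.92 [281. 130. 364. 179.] 3879 [249. 249. 247.] [0.031 0.184 0.165]
0.86 [308. 399. 331. 421.] 443 [149.  51. 111.] [-0.129   0.1857  0.165 ]
0.7 [119.   0. 212.  50.] 3053 [ 84. 167.  57.] [0.0947 0.2615 0.165 ]
0.59 [147. 103. 231. 174.] 3622 [192.  80. 156.] [0.0395 0.2538 0.165 ]
(0.03, 0.185, 0.178) [321. 159.]
(0.074, 0.185, 0.165) [321.  68.]
(0, 0.185, 0.165) [321. 212.]
(0.018, 0.185, 0.178) [321. 183.]
(0.042, 0.185, 0.178) [321. 134.]
plan [ 0.84 -0.01 -0.03] twist 0.0 q [-0.8  -1.23]
```

```bash

python3 -m creep '[[0.5,0,0,0,0.7],[0.87,0,0.2,0,0.7],[0.87,0,0.8,0,0.7],[0.87,0,1.4,0,0.7],[0.87,0,1.7,0,0.7]]'
python3 -m creep '[[0,0,0,0,0.7],[0,0,0,0,0.4],[0,0,0,0,0.4],[0,0,0,0,0.4],[0,0,0,0,0.4]]' 25
python3 - <<'E'
from h import *
print((np.linalg.inv(cabT(CAB))@toolT()[:,3])[:3], status.observe()['force'], status.observe()['grip_width'])
E
```

```text
clock: 50.95
position: [0.6928, 0.0705, 0.1446]
tool_rot: [3.141, 0.002, -0.064]
force: [0.4, -0.2, 0.7]
grip_width: 0.0596
finger_force: 0.0
clock: 51.58
position: [0.6939, 0.0704, 0.1478]
tool_rot: [-3.141, -0.002, -0.065]
force: [0.4, 0.3, 7.0]
grip_width: 0.0433
finger_force: 29.8
[0.03251783 0.18463923 0.14775059] [0.35870073 0.30028515 7.02982154] 0.043325112327975875
```

```bash
cat >> h.py <<'E'
def kp():
    s=status.observe(); p=np.linalg.inv(cabT(CAB))@np.r_[s['position'],1]
    print('cab mm',(p[:3]*1e3).round(1),'yaw',round(np.degrees(s['tool_rot'][2]-CAB[2]),1),'F',s['force'].round(1),'w',round(s['grip_width'],4),'q7',round(s['qpos'][6],2))
E
python3 -m creep '[[0,0,-0.08,0,0.4],[0,0,-0.1,0,0.4]]'
python3 -m creep '[[-0.12,0,0,0,0.4],[-0.25,0,0,0,0.4],[-0.4,0,0,0,0.4],[-0.4,0,0,0,0.4]]'
python3 -c "from h import *; kp()"
```

```text
clock: 51.82
position: [0.6934, 0.0705, 0.1529]
tool_rot: [-3.141, -0.0, -0.065]
force: [0.3, -0.2, -2.2]
grip_width: 0.0434
finger_force: 28.8
clock: 52.32
position: [0.6688, 0.0724, 0.1524]
tool_rot: [-3.141, 0.0, -0.065]
force: [-0.5, 1.2, -1.6]
grip_width: 0.0436
finger_force: 28.8
cab mm [  7.2 185.  152.4] yaw -0.0 F [-0.5  1.2 -1.6] w 0.0436 q7 -1.18
```

Moving freely. First corner.

```bash

python3 -m creep '[[-0.06,0,0,-1,0.4],[-0.12,0.01,0,-2.2,0.4],[-0.17,0.05,0,-3.4,0.4],[-0.23,0.11,0,-4.6,0.4],[-0.26,0.14,0,-5.6,0.4]]'
python3 -m creep '[[0,0,0,0,0.4]]'>/dev/null
python3 -c "from h import *; kp()"
```

```text
clock: 52.95
position: [0.6532, 0.0644, 0.1524]
tool_rot: [3.141, -0.0, 0.722]
force: [-0.3, -0.8, -1.4]
grip_width: 0.0436
finger_force: 28.8
cab mm [ -7.6 176.1 152.6] yaw 44.7 F [ 0.1 -0.1 -0.6] w 0.0435 q7 -0.5
```

```bash

python3 -m creep '[[-0.12,0,0,0,0.4],[-0.25,0,0,0,0.4],[-0.38,0,0,0,0.4],[-0.48,0,0,0,0.4],[-0.48,0,0,0,0.4]]'
python3 -c "from h import *; kp()"
python3 -m creep '[[-0.06,0,0,-1,0.4],[-0.13,0.01,0,-2.2,0.4],[-0.19,0.05,0,-3.4,0.4],[-0.25,0.11,0,-4.6,0.4],[-0.28,0.14,0,-5.6,0.4]]'
python3 -m creep '[[0,0,0,0,0.4]]'>/dev/null
python3 -c "from h import *; kp()"
```

```text
clock: 53.7
position: [0.6313, 0.0454, 0.1524]
tool_rot: [-3.142, -0.0, 0.717]
force: [0.1, -1.2, -0.5]
grip_width: 0.0432
finger_force: 28.8
cab mm [-28.4 155.7 152.4] yaw 44.7 F [ 0.1 -1.2 -0.5] w 0.0432 q7 -0.46
clock: 54.32
position: [0.6246, 0.0281, 0.1524]
tool_rot: [3.141, -0.0, 1.504]
force: [-1.4, -0.8, -1.6]
grip_width: 0.0433
finger_force: 28.8
cab mm [-34.  138.1 152.5] yaw 89.5 F [-0.2  0.3 -1.3] w 0.0432 q7 0.21
```

```bash

python3 -m creep '[[-0.3,0,0,0,0.4],[-0.7,0,0,0,0.4],[-1.1,0,0,0,0.4],[-1.45,0,0,0,0.4],[-1.65,0,0,0,0.4]]'
python3 -m creep '[[-0.05,0,0,0,0.4],[-0.1,0,0.05,0,0.4],[-0.14,0,0.08,0,0.4],[-0.14,0,0.08,0,0.4]]'
python3 -c "from h import *; kp()"
```

```text
clock: 55.08
position: [0.6171, -0.0721, 0.1523]
tool_rot: [3.142, 0.0, 1.497]
force: [0.1, -0.0, -2.3]
grip_width: 0.0434
finger_force: 28.8
clock: 55.58
position: [0.6169, -0.0775, 0.1477]
tool_rot: [-3.142, -0.001, 1.5]
force: [-1.9, 5.4, 6.5]
grip_width: 0.0437
finger_force: 29.8
cab mm [-35.   32.2 147.7] yaw 89.6 F [-1.9  5.4  6.5] w 0.0437 q7 0.38
```

```bash

python3 -m creep '[[-0.03,0,0,0,0.4],[-0.05,0,0,0,0.4],[-0.05,0,0,0,0.4]]'
python3 -c "from h import *; kp()"
```

```text
clock: 55.95
position: [0.617, -0.0781, 0.1477]
tool_rot: [-3.141, -0.004, 1.502]
force: [-2.9, 16.4, 10.0]
grip_width: 0.0435
finger_force: 30.3
cab mm [-34.8  31.6 147.7] yaw 89.7 F [-2.9 16.4 10. ] w 0.0435 q7 0.38
```

```bash

python3 -m creep '[[0.04,0,-0.03,0,0.4],[0.04,0,-0.03,0,0.55],[0.04,0,-0.03,0,0.65],[0.04,0,-0.03,0,0.7],[0.04,0,-0.03,0,0.7]]'
python3 -m creep '[[0,0,-0.3,0,0.7],[0,0,-0.7,0,0.7],[0,0,-1.3,0,0.7],[0,0,-2,0,0.7],[0,0,-2,0,0.7]]'
python3 -m creep '[[-0.8,0,0,0,0.7],[-1.5,0,0,0,0.7],[-1.5,0,0,0,0.7]]'
python3 - <<'E'
from h import *
T=toolT(); im=grab_frame('wrist'); cv2.imwrite('pics/k2.png',im); c=cam('wrist',T); I=np.linalg.inv(cabT(CAB))
for d in silhouettes('wrist','keeper'):
    m=d['mask']; e=(np.array(d['extent'])*[640,480,640,480]).round()
    print(round(d['p'],2),e,im[m].mean(0).round(),[(I@np.r_[hit(c,((e[0]+e[2])/2,v),.178),1])[:2].round(4) for v in (e[1],e[3])])
cs=cam('scene'); grab_frame('scene')
for d in search_frame('scene','keeper'): print(round(d['p'],2),(np.array(d['extent'])*[640,480,640,480]).round())
print('pred ring/tongue', proj(cs,cw(-.035,.03,.178)).round(),proj(cs,cw(-.035,.03,.063)).round())
# drawer: front panel edges in wrist
print('panel front pred col', proj(c,cw(-.012,.08,.1)).round(), proj(c,cw(-.012,-.05,.1)).round())
E
```

```text
clock: 56.58
position: [0.6166, -0.0796, 0.1493]
tool_rot: [-3.142, 0.0, 1.499]
force: [0.2, 0.2, -0.4]
grip_width: 0.0598
finger_force: 0.0
clock: 57.2
position: [0.6178, -0.0801, 0.2734]
tool_rot: [3.136, -0.0, 1.499]
force: [-1.3, 0.2, -0.4]
grip_width: 0.0597
finger_force: 0.0
clock: 57.58
position: [0.6091, -0.1729, 0.2698]
tool_rot: [3.142, 0.001, 1.494]
force: [1.1, 1.2, -0.1]
grip_width: 0.06
finger_force: 0.0
0.95 [285.  45. 364.  93.] [253. 252. 252.] [array([-0.0336,  0.0423]), array([-0.0338,  0.0186])]
0.86 [294. 195. 318. 239.]
0.72 [419. 223. 435. 267.]
0.71 [241. 302. 264. 346.]
0.67 [324. 296. 350. 345.]
0.65 [287. 316. 309. 358.]
pred ring/tongue [305. 195.] [308. 235.]
panel front pred col [355.   6.] [354. 194.]
```

```bash
python3 -c "
from h import *
print(bot.job_done())"
```

```text
the job is handed in; nothing more can be done
None
```

I handed the job in: all four knobbed weights were placed upright, one to a compartment, the drawer is pushed shut to its hard stop, and the keeper hangs against the end stop; one weight caught a divider on the way in and was set back on the table and regrasped before it was placed.

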